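# Put away the check weights and lock their rack through the blind hole

### The job

Stand all the brass check weights from the table upright on the shelf of the low rack, in one straight row side by side with no gap wider than about 15 mm between neighbours, then push the front rail fully in. Then take the locking rod from its stand, feel with its tip through the slot of the lock housing along the dark floor until it finds the hidden hole, and push it down until its collar rests on the cover; leave the rod there, the row still neat, and leave the mortar and the porcelain jar where they are.

Things in the scene. Friction and masses are not known exactly. Their poses are not given: they have to be found in the camera images.
- weight_0: Brass check weight for the scales, about 200 g, 42 mm tall: round body 36 mm across and 31 mm tall, on it a round knob 20 mm across by which to grip it; origin at the centre of its underside, z up. All are alike; four or five are on the table (None when absent).
- weight_1: Another such weight, the same in every way.
- weight_2: Another such weight, the same in every way.
- weight_3: Another such weight, the same in every way.
- weight_4: Another such weight, the same in every way.
- rack: Low rack for check weights, fixed, at a new place and yaw each time. Origin on the table near its middle; +x away from the robot, +y left along the rack, z up. Left part: wooden shelf for one row. Right part: closed dark steel lock housing, y = -185 to -45 mm, x = -38 to +38 mm, top of cover 100 mm above the table.
- shelf (a point): Middle of the wooden shelf's top face, 12 mm above the table and from the rack's origin 16 mm towards the robot in x and 73 mm left in y (axes as the rack's). Clear length 112 mm to either side along y. The board reaches 62 mm before it, the back lip's face is 24 mm behind it; lip and end boards rise 22 mm above the shelf.
- slot (a point): Centre of the slot in the top face of the housing's cover (axes as the rack's). The slot is 72 mm long along y, 15 mm wide, cover 8 mm thick. The dark flat floor below it lies 55 mm under the cover's top. Up to 20 mm either side of the middle along y, new each time, the floor has one hole, 14 mm wide along the slot and open down to the table; too dark to see, it must be felt.
- rail (a joint): Aluminium rail in front of the shelf: 0 (starts 0 to 0.006) is open, towards the robot; 0.028 m is fully in (+x of the rack), at a hard stop. About 2.5 N of friction; stays where left. Its top is 34 mm above the table, its inner face 52 mm before the shelf's middle line when open, 24 mm when in. While open, its cross bar blocks the slot in the housing.
- rail_tab (a point): Centre of the front (robot-side) face of the rail's upright push tab, in front of the lock housing; the tab is 44 mm wide, 8 mm thick, its top 20 mm above this point and 85 mm above the table. Moves with the rail.
- rod: Locking rod, 120 g, upright in its stand at first. Origin at its tip (lower end), z up along it. Steel shaft 10 mm thick, tip tapered to 6 mm over 6 mm; collar 28 mm across at 95 to 101 mm above the tip; black grip from there to 146 mm, 24 mm (its x) by 20 mm (its y). In the hole the collar rests on the cover, tip 5 mm above the table; on the floor beside it the collar stays 40 mm above the cover.
- stand: Fixed wooden block 60 x 60 mm, 70 mm tall, in which the rod stands loosely in an upright 12 mm hole, tip on the table; origin at the centre of its underside.
- mortar: Mortar 86 mm across, 85 mm tall, a bystander right of the rod stand; origin under its middle.
- porcelain: Porcelain herb jar 68 mm across, 87 mm tall, a bystander right of the rack; origin under its middle.
Things that resemble listed ones, but are neither listed nor needed, are in the scene too. Leave any blue look-alike of the weight_3 alone.

How it is judged:
By the outcome, as a careful person would: the job done as asked, in the order asked, and still so for the second after the job is handed in, with the robot touching nothing.
Of weight_0, weight_1, weight_2, weight_3, weight_4 only 4 to 5 are there at a start; the rules pass over those that are not, and their reading is None.
At some moment in a run one of weight_0, weight_1, weight_2, weight_3, weight_4 may be knocked a few centimetres aside while the robot is not near it.
It also fails if it takes over 200 s, if anything falls off the work surface, if the arm or the gripper's body presses on something with over 40 N, if the wrist force passes 120 N, or if a joint passes its speed limit or range.

### The arm

A 7-joint arm with a two-finger parallel gripper is mounted at the origin on the work surface; the furniture and walls round the work are solid. World frame = base frame: x ahead of the robot, y to its left, z up, the work surface at z = 0. Lengths are in mm, angles in degrees, forces in N, time in s.
With the tool pointing down it reaches from about 425 to 1025 mm from the base axis. Payload 9.4 kg.
Tool frame: the origin (TCP) lies at the very end of the fingers, on their centre line; the grasp point (between the pads) lies 19 mm behind it (arm.grip_depth is the distance from the TCP to the grasp point, in mm); z points along the fingers, y is the direction in which the jaws open and shut (so a half turn about z gives the same grasp; the last joint's range is limited). The gripper opens to 93 mm and grips with 3 to 60 N. Pads are 15 mm wide; open, the fingers measure 128 mm over their backs; the gripper's body (75 mm by 188 mm) begins 65 mm behind the grasp point.
Start: joints at [-69.024, 34.337, -0.143, 91.639, 0.103, 54.024, -4.572], TCP at [310.646, 655.075, 218.618] pointing down, gripper open.
Joint ranges: [-147.43, 147.43], [-19.82, 112.94], [-74.19, 73.91], [6.32, 146.72], [-59.91, 239.91], [6.04, 106.73], [-150.56, 150.56]. Speed limits (degrees/s): [127.2, 127.2, 172.46, 172.46, 180, 180, 180].

### API

Orientations are given as [roll, pitch, yaw] about the fixed x, y, z axes, in that order (R = Rz(yaw) Ry(pitch) Rx(roll)).
In Python, from rig import monitor, eyes, order, models, arm gives the robot as it stands.
- The arm moves only by the tool step_arm, never from a script. Its argument "plan" is a list of rows, each a list of 5 numbers: the opening, from 0 (shut) to 1 (fully open), then the shift along the tool's x, y, z in units of 250 mm (1.0 is 250 mm), then the turn about the tool's z in units of pi/2 rad (1.0 is pi/2 rad). A call has 1 to 12 rows; each row is the pose to reach, as a shift and turn from the pose measured when the call began, along the tool's axes at that moment; what a row does not reach only later rows make up. A row lasts 1/10 s, in which the tool goes at most 50 mm and 8.59 degrees, less where a joint would pass 70% of its speed; a pose out of reach is approached as far as the arm can. A call with a number of a shift or a turn outside -1 to 1 is refused whole. A call with a gripper value outside its range is refused whole. The fingers move at their own pace and stop on an object; the grip force is fixed at half the most. Time passes only in rows, so rows that repeat a pose let the fingers close. It gives the time, the measured TCP pose, the force and the opening at its end, in the units of the state.
- monitor.sense(): the state, without advancing time (a new reading comes with each control period).
- eyes.grab_frame(name): name is "scene" or "side" or "wrist"; returns the picture (420x560x3 uint8, blue, green, red); there is no depth.
- eyes.camera_info(name): a dict with "fx", "fy", "cx", "cy" (pixels), "pose" (4x4, takes a point from camera to world coordinates); the wrist camera has in their place "hand_eye" (4x4, takes a point from camera to tool coordinates, whose origin is the TCP and whose axes are the flange's). Camera axes: x right, y down, z forward; pixel columns grow to the right and rows downward; lengths in mm; the calibration is good to about 2 mm. The wrist camera is an equidistant fisheye: a pixel r from the principal point sees the ray r / f radians off the axis. A picture is of the moment at which its call begins: read the wrist's pose just before it. camera_info takes no time and is no camera call.
- order.hand_in(): hands the job in, once; it reports no verdict.
Trained networks look in the newest picture that a camera, given by its name, has taken for a name from the list of things; names that differ only in an ending like _2 or _b are one class to them, and where a whole thing is asked for, a point or a joint stands for the part that bears it (a point fixed in the world has none). Each returns a list of dicts, best first, with "score" (0 to 1); they miss things now and then, are a little off and sometimes report something else, mostly with a low value. They report only what shows in the picture. A call takes as long as a camera call. They do not tell look-alikes from the thing itself.
- models.spot_in(camera, name): "extent" ([centre column, centre row, width, height] in pixels, round what is visible of it).
The state is a dict: "time": time; "qpos": joint angles; "qd": joint speeds; "effort": joint torques, N m; "tcp_pos": TCP position; "ee_rot": TCP orientation; "force": force on the tool from outside, world axes, zero at the start; "torque": the same for the moment, N m; "finger_gap": opening from 0.0 (shut) to 1.0 (fully open).
Only numpy, scipy, OpenCV 4.12 (cv2) and the standard library are available. Lean on these libraries where they do the work, as an engineer would, in place of code of your own. Each camera call takes 0.05 s, during which the arm holds its last target. There are 200 camera calls.

## Working session

There is one attempt and no reset: what is moved stays moved. The work goes in short steps, Python scripts to look and compute and a tool call to move; the robot and the scene stay as the last step left them, time stands still between calls to the robot, and variables do not carry over. Pictures are saved under pics/ and viewed, about 12 in all and at most 16, crops included, and the job is handed in when it is done.

Besides the shell and the picture viewer there is one more tool, called after "Request:" by a JSON object that holds its "name" and its "arguments", one argument or row to a line. step_arm: Moves the arm, as the interface text tells. Shifts and turns lie within -1 to 1; 1 stands for 250 mm of shift or pi/2 rad of turn. Its arguments: {"type":"object","properties":{"plan":{"type":"array"}},"required":["plan"]}

```bash
mkdir -p pics; ls
python3 - <<'E'
from rig import monitor, eyes, order, models, arm
import cv2, numpy as np
np.set_printoptions(precision=4,suppress=True)
print(monitor.sense())
for n in ("scene","side","wrist"):
    print(n,eyes.camera_info(n))
    cv2.imwrite(f"pics/a_{n}.png",eyes.grab_frame(n))
for n in("scene","side"):
    for t in("weight_0","rack","rail_tab","rod","stand","mortar","porcelain"):
        print(n,t,[(np.round(d["extent"]).tolist(),round(d["score"],2)) for d in models.spot_in(n,t)])
print([a for a in dir(arm) if a[0]!='_'])
E
```

```text
pics
{'time': 0.0, 'qpos': array([-69.0238,  34.3851,  -0.145 ,  91.6806,   0.103 ,  54.0244,
        -4.5735]), 'qd': array([ 0.0145, -0.0134,  0.0037, -0.0158,  0.1251, -0.0365, -0.0262]), 'effort': array([ -0.0022, -76.5063,   1.4962, -25.2361,  -0.0526,   0.0168,
         0.0001]), 'tcp_pos': array([310.4562, 654.6206, 217.755 ]), 'ee_rot': array([-179.9105,    0.0086,  154.6307]), 'force': array([0.3155, 0.667 , 0.2855]), 'torque': array([ 0.0382,  0.0167, -0.0052]), 'finger_gap': 1.0007600385151145}
scene {'fx': 508.5842568556545, 'fy': 508.5842568556545, 'cx': 283.18891682772534, 'cy': 210.54845678119676, 'pose': array([[   0.621 ,   -0.3092,    0.7203, -591.9924],
       [  -0.7836,   -0.2664,    0.5612, -907.0304],
       [   0.0184,   -0.9129,   -0.4077,  736.8825],
       [   0.    ,    0.    ,    0.    ,    1.    ]])}
side {'fx': 522.141407847, 'fy': 522.141407847, 'cx': 286.2126248355519, 'cy': 207.76371508415124, 'pose': array([[  -0.9865,   -0.0953,    0.1333,  314.332 ],
       [  -0.1629,    0.4822,   -0.8608, 1292.6181],
       [   0.0177,   -0.8709,   -0.4912,  830
[... 853 characters left out ...]
.0, 40.0, 43.0], 0.72), ([284.0, 227.0, 114.0, 46.0], 0.32), ([277.0, 232.0, 89.0, 39.0], 0.28)]
scene porcelain [([410.0, 253.0, 25.0, 26.0], 0.85)]
side weight_0 [([316.0, 261.0, 14.0, 20.0], 0.78), ([298.0, 317.0, 9.0, 17.0], 0.68), ([257.0, 284.0, 14.0, 17.0], 0.64), ([237.0, 304.0, 15.0, 22.0], 0.57), ([326.0, 282.0, 14.0, 17.0], 0.51)]
side rack [([268.0, 225.0, 57.0, 98.0], 0.68)]
side rail_tab [([284.0, 228.0, 30.0, 69.0], 0.89), ([278.0, 163.0, 14.0, 29.0], 0.37)]
side rod [([240.0, 302.0, 14.0, 16.0], 0.74)]
side stand [([326.0, 186.0, 17.0, 21.0], 0.8)]
side mortar [([315.0, 155.0, 9.0, 30.0], 0.48)]
side porcelain [([277.0, 163.0, 16.0, 24.0], 0.86)]
['Unreachable', 'grip_depth']
```

Run:
```python
import cv2
a=cv2.imread("pics/a_scene.png")[150:350,130:450]
cv2.imwrite("pics/b1.png",cv2.resize(a,(800,500),interpolation=cv2.INTER_CUBIC))
a=cv2.imread("pics/a_side.png")[120:345,190:370]
cv2.imwrite("pics/b2.png",cv2.resize(a,None,fx=2.66,fy=2.66,interpolation=cv2.INTER_CUBIC))
```

```text
(no output)
```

View pics/b1.png

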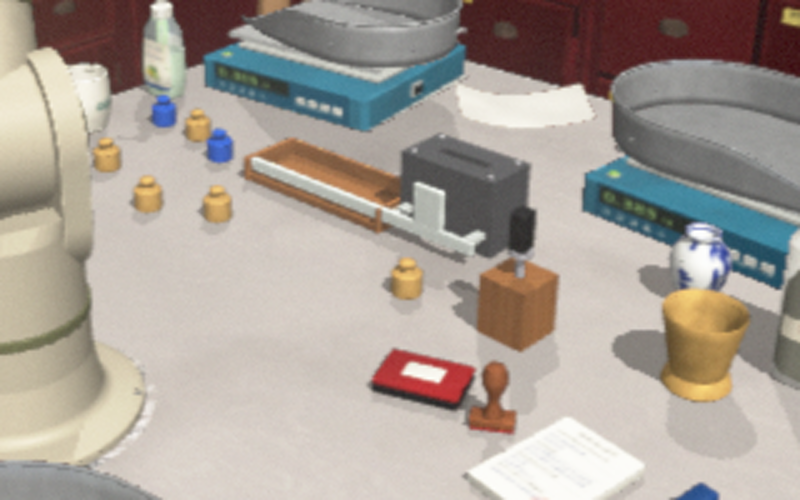

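View pics/b2.png

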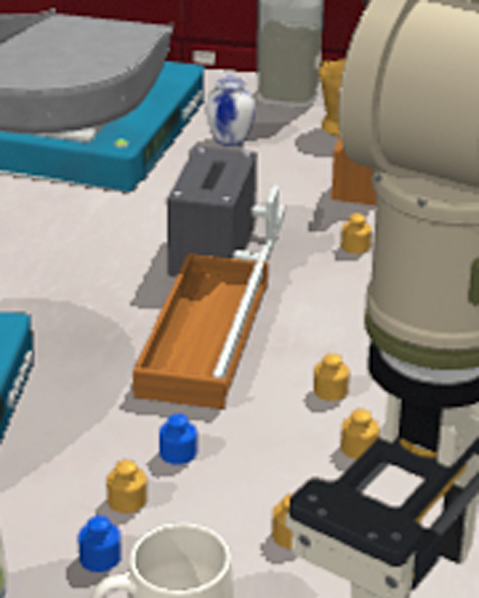

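View pics/a_wrist.png

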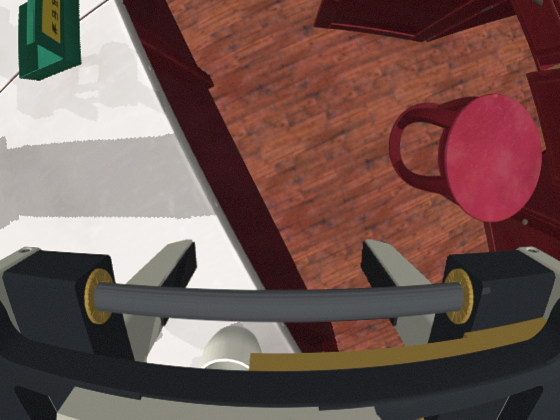

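The scene view has brass weights at scene px (173,212), (209,200), (189,228), (217,232) and (292,261). The blue look-alikes are at (196,194) and (218,208); the mortar, jar, stamp and mug are also not targets. The wrist view only shows the table edge. Next I'll compute positions.

```bash
cat > h.py <<'E'
from rig import monitor, eyes, order, models, arm
import cv2, numpy as np
from scipy.spatial.transform import Rotation as R
np.set_printoptions(precision=2,suppress=True)
def tool():
    s=monitor.sense(); T=np.eye(4)
    T[:3,:3]=R.from_euler('xyz',s['ee_rot'],degrees=True).as_matrix(); T[:3,3]=s['tcp_pos']; return T
def ray(n,px,T=None):
    c=eyes.camera_info(n); u=(px[0]-c['cx'])/c['fx']; v=(px[1]-c['cy'])/c['fy']
    if n=='wrist':
        r=np.hypot(u,v); k=np.sin(r)/max(r,1e-9); d=np.array([u*k,v*k,np.cos(r)]); P=T@c['hand_eye']
    else: d=np.array([u,v,1.]); P=c['pose']
    return P[:3,3],P[:3,:3]@d
def at(n,px,z,T=None):
    o,d=ray(n,px,T); return (o+d*(z-o[2])/d[2])[:2]
def proj(n,p,T=None):
    c=eyes.camera_info(n); P=T@c['hand_eye'] if n=='wrist' else c['pose']
    q=np.linalg.inv(P)@np.append(p,1); x,y,z=q[:3]
    if n=='wrist':
        r=np.hypot(x,y); th=np.arctan2(r,z); k=th/max(r,1e-9)
        return np.array([c['fx']*x*k+c['cx'],c['fy']*y*k+c['cy']])
    return np.array([c['fx']*x/z+c['cx'],c['fy']*y/z+c['cy']])
def to(p,yaw=None):
    "row numbers (shift/250 in tool axes, turn/90) to reach world p with tool yaw (mod 180 best)"
    T=tool(); d=T[:3,:3].T@(np.array(p)-T[:3,3])/250
    t=0
    if yaw is not None:
        # tool points down: turning +a about tool z lowers the world yaw
        e=monitor.sense()['ee_rot'][2]-yaw; e=(e+90)%180-90; t=e/90
    return np.append(d,t).round(4)
def shot(name):
    T=tool(); im=eyes.grab_frame('wrist'); cv2.imwrite(f'pics/{name}.png',im); np.save(f'pics/{name}.npy',T); return im,T
def brass(im,lo=(8,90,70),hi=(24,255,255),amin=30):
    m=cv2.inRange(cv2.cvtColor(im,cv2.COLOR_BGR2HSV),lo,hi)
    n,l,s,c=cv2.connectedComponentsWithStats(m)
    return [(c[i],s[i]) for i in range(1,n) if s[i][4]>=amin]
E
python3 - <<'E'
from h import *
sc=lambda x,y:(130+x/2.5,150+y/2.5)
sd=lambda x,y:(190+x/2.66,120+y/2.66)
print("weights scene z20")
for p in [(107,157),(197,127),(147,196),(217,206),(406,280)]: print(at('scene',sc(*p),19))
print("weights side")
for p in [(127,488),(332,378),(360,436),(285,520),(355,236)]: print(at('side',sd(*p),19))
print("blue",[at('scene',sc(*p),19) for p in [(164,112),(220,148)]],[at('side',sd(*p),19) for p in [(178,440),(100,545)]])
print("housing top corners",[at('scene',sc(*p),100) for p in [(401,151),(443,136),(527,170),(490,190)]])
print("housing side",[at('side',sd(*p),100) for p in [(168,200),(195,145),(257,153),(237,208)]])
print("slot ends",[at('scene',sc(*p),100) for p in [(440,148),(490,165)]],[at('side',sd(*p),100) for p in [(222,163),(208,187)]])
print("shelf corners z34 left",[at('side',sd(*p),34) for p in [(135,377),(223,383)]])
print("tab top",at('scene',sc(430,184),85),at('side',sd(275,190),85))
print("rod top",at('scene',sc(522,210),146), "stand top c",at('scene',sc(518,280),70))
print("mortar",at('scene',sc(700,385),0),"jar",at('scene',sc(700,285),0))
print(to([600,0,350],0))
E
```

```text
weights scene z20
[416.61 353.74]
[568.89 337.17]
[370.48 222.55]
[408.   134.77]
[ 413.91 -159.9 ]
weights side
[572.25 351.1 ]
[411.24 148.15]
[374.2  237.11]
[426.89 367.46]
[ 417.97 -145.65]
blue [array([576.72, 414.7 ]), array([537.69, 259.46])] [array([542.04, 274.99]), array([576.72, 427.49])]
housing top corners [array([548.49, -46.44]), array([620.15, -58.3 ]), array([ 602.83, -194.81]), array([ 528.15, -191.94])]
housing side [array([621.2 , -42.86]), array([ 619.92, -186.65]), array([ 543.13, -179.92]), array([542.43, -39.41])]
slot ends [array([587.3 , -77.52]), array([ 585.8 , -153.06])] [array([ 579.14, -145.45]), array([583.52, -82.39])]
shelf corners z34 left [array([600.41, 204.05]), array([513.55, 197.75])]
tab top [ 521.53 -111.34] [ 511.64 -118.48]
rod top [ 429.2  -295.73] stand top c [ 418.72 -303.14]
mortar [ 464.25 -497.98] jar [ 652.12 -408.19]
[-2.17 -1.87 -0.53 -0.28]
```

Request:
{"name": "step_arm", "arguments": {
  "plan": [
    [1,-0.64,-0.7,-0.36,0.36],
    [1,-0.64,-0.7,-0.36,0.36],
    [1,-0.64,-0.7,-0.36,0.36],
    [1,-0.64,-0.7,-0.36,0.36],
    [1,-0.64,-0.7,-0.36,0.36],
    [1,-0.64,-0.7,-0.36,0.36],
    [1,-0.64,-0.7,-0.36,0.36],
    [1,-0.64,-0.7,-0.36,0.36]
  ]
}}

```text
time: 1.65
tcp_pos: [379.5, 429.6, 308.4]
ee_rot: [-180.0, -0.0, 122.3]
force: [-0.5, 0.5, -0.0]
finger_gap: 0.999
```

```bash
python3 -c "
from h import *
print(monitor.sense()['qpos'],to([480,120,400],90))"
```

```text
[-61.57  18.55   9.92 106.29  -3.86  55.47 -17.64] [-1.26 -0.32 -0.37  0.36]
```

Request:
{"name": "step_arm", "arguments": {
  "plan": [
    [1,-1.0,-0.25,-0.37,0.36],
    [1,-1.0,-0.25,-0.37,0.36],
    [1,-1.0,-0.25,-0.37,0.36],
    [1,-1.0,-0.25,-0.37,0.36],
    [1,-1.0,-0.25,-0.37,0.36],
    [1,-1.0,-0.25,-0.37,0.36],
    [1,-1.0,-0.25,-0.37,0.36],
    [1,-1.0,-0.25,-0.37,0.36]
  ]
}}

```text
time: 2.45
tcp_pos: [460.2, 186.5, 400.1]
ee_rot: [-179.9, -0.0, 90.0]
force: [-0.3, 0.4, -0.6]
finger_gap: 0.999
```

Run:
```python
from h import *
im,T=shot('c1'); print(monitor.sense()['qpos'],T[:3,3])
for c,s in brass(im): print(c,s,at('wrist',c,25,T))
for d in models.spot_in('wrist','weight_0'): print(np.array(d['extent']),d['score'],at('wrist',d['extent'][:2],25,T))
```

```text
[-48.77   8.07  23.58 107.57  -3.59  65.15 -23.81] [460.23 186.51 400.14]
[514.11   1.12] [504   0  20   5  56] [947.61 561.31]
[253.99  64.2 ] [244  53  21  23 378] [419.92 362.57]
[345.14  76.49] [334  66  23  22 388] [570.96 344.19]
[227.12 142.97] [217 133  22  21 363] [374.59 230.5 ]
[334.22 223.06] [ 303  164   62  124 5368] [558.08  91.54]
[250.17 193.64] [240 183  21  22 357] [412.09 143.87]
[ 89.43 297.94] [ 84 271  16  53 258] [ 49.19 -82.53]
[105.12 277.09] [102 272   7  10  34] [104.03 -27.39]
[467.97 297.98] [459 272  14  51 216] [872.89 -82.43]
[451.44 314.23] [447 311  10   9  43] [ 838.47 -119.92]
[257.1  338.36] [249 329  17  18 208] [ 416.94 -154.27]
[346.1  78.4  20.5  20.3] 0.95 [572.59 340.97]
[253.9  65.8  19.4  21.5] 0.9 [419.79 359.8 ]
[250.3 192.   26.7  29.6] 0.83 [412.37 146.71]
[230.7 142.1  26.5  23.1] 0.69 [380.67 231.83]
[256.9 336.8  23.2  21.3] 0.66 [ 416.67 -150.23]
[330.3 118.8  24.6  19.5] 0.61 [546.08 271.16]
[349.4  37.   21.4  23.9] 0.59 [579.21 414.93]
```

View pics/c1.png

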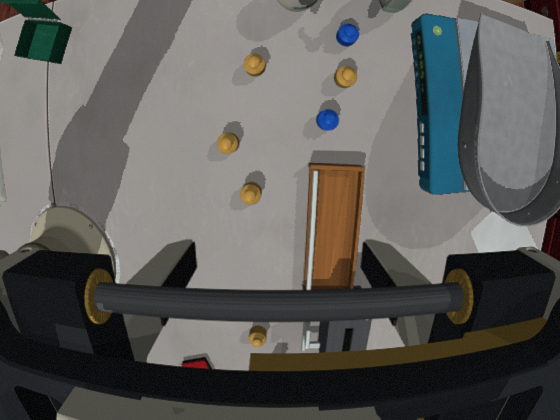

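The wrist view shows all five brass weights at (254,64), (345,76), (227,143), (250,194) and (257,337). The blue ones are at (347,35) and (327,119), and the tray spans (310..363, 165..290). Next I'll look at the rack, stand and rod from further right.

Request:
{"name": "step_arm", "arguments": {
  "plan": [
    [1,-1.0,0.2,0,0],
    [1,-1.0,0.2,0,0],
    [1,-1.0,0.2,0,0],
    [1,-1.0,0.2,0,0],
    [1,-1.0,0.2,0,0],
    [1,-1.0,0.2,0,0],
    [1,-1.0,0.2,0,0]
  ]
}}

```text
time: 3.25
tcp_pos: [510.4, -62.5, 399.0]
ee_rot: [-179.8, 0.0, 90.1]
force: [-0.2, 1.2, -0.7]
finger_gap: 1.0
```

Request:
{"name": "step_arm", "arguments": {
  "plan": [
    [1,-1.0,0,0.0,0],
    [1,-1.0,0,0.0,0],
    [1,-1.0,0,0.0,0],
    [1,-1.0,0,0.0,0],
    [1,-1.0,0,0.0,0],
    [1,-1.0,0,0.0,0],
    [1,-1.0,0,0.0,0]
  ]
}}

```text
time: 3.95
tcp_pos: [511.7, -310.9, 398.1]
ee_rot: [-179.7, -0.0, 90.1]
force: [0.3, 0.2, -0.0]
finger_gap: 0.999
```

Run:
```python
from h import *
im,T=shot('c2'); print(monitor.sense()['qpos'],T[:3,3])
cv2.imwrite('pics/c2z.png',cv2.resize(im[40:265,200:440],None,fx=2.6,fy=2.6,interpolation=cv2.INTER_CUBIC))
```

```text
[ -1.84  19.29  38.91  96.78 -12.76  68.71  40.43] [ 511.67 -310.94  398.1 ]
```

View pics/c2z.png

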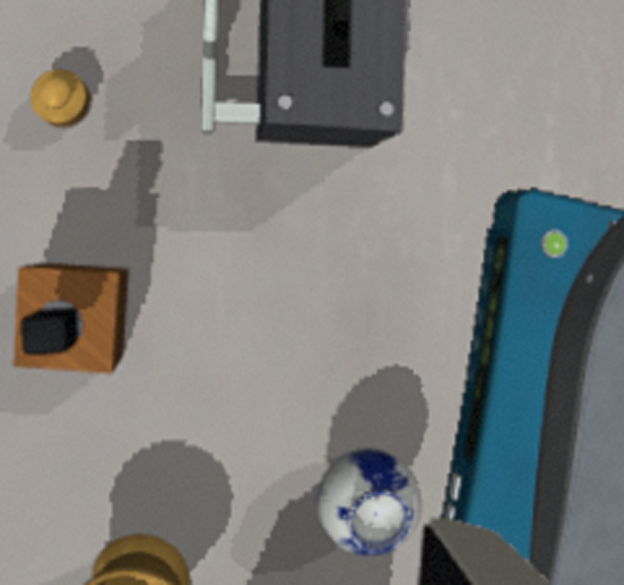

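The crop shows the rod in its stand (grip near crop px (50,328)), the jar, the mortar, and the near half of the housing with part of the slot. I'll crop the upper part of the same picture.

Run:
```python
import cv2
im=cv2.imread('pics/c2.png')
cv2.imwrite('pics/c2y.png',cv2.resize(im[0:110,240:380],None,fx=5.4,fy=5.4,interpolation=cv2.INTER_CUBIC))
```

```text
(no output)
```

View pics/c2y.png

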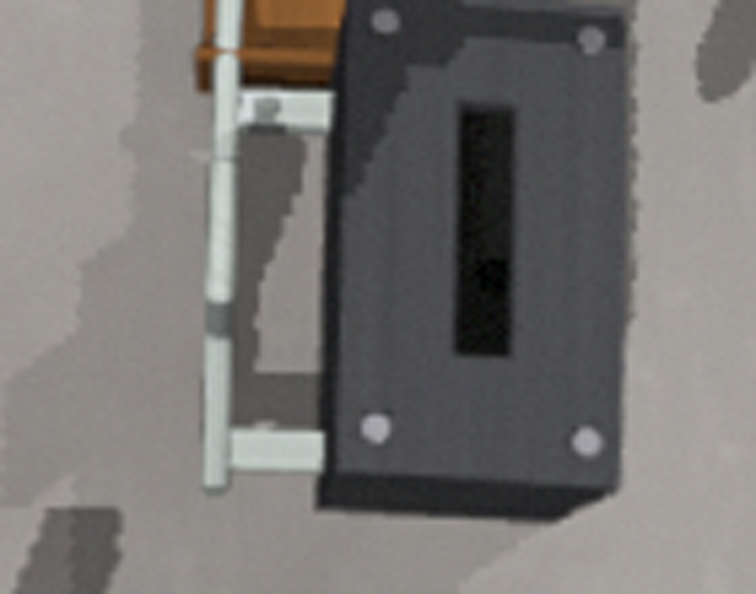

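Run:
```python
from h import *
T=np.load('pics/c2.npy')
f=lambda x,y,z:at('wrist',(240+x/5.4-.4,y/5.4-.4),z,T)
g=lambda x,y,z:at('wrist',(200+x/2.6-.3,40+y/2.6-.3),z,T)
print("slot",[f(x,y,100) for x,y in [(459,104),(516,107),(455,356),(511,357)]])
print("screws",[f(x,y,100) for x,y in [(386,20),(592,40),(375,429),(587,441)]])
S=[f(x,y,100) for x,y in [(386,20),(592,40),(375,429),(587,441)]]
for a,b in((2,0),(3,1)): d=S[a]-S[b]; print("yaw",np.degrees(np.arctan2(d[0],-d[1])))
for a,b in((0,1),(2,3)): d=S[b]-S[a]; print("yaw",np.degrees(np.arctan2(d[1],d[0])))
print("center",np.mean(S,0),)
print("stand top",[g(x,y,70) for x,y in [(20,266),(128,268),(14,364),(114,373)]])
print("grip top",[g(x,y,146) for x,y in [(24,322),(58,317),(25,355),(70,347)]])
print("E",g(58,93,42))
print("tab top",[f(x,y,85) for x,y in [(212,157),(237,157),(205,300),(229,303)]])
T=np.load('pics/c1.npy')
print("tray left end z34",[at('wrist',p,34,T) for p in [(309.5,165),(363.5,166.5)]])
```

```text
slot [array([576.33, -79.  ]), array([591.74, -78.88]), array([ 574.5 , -151.23]), array([ 589.43, -150.79])]
screws [array([557.08, -54.52]), array([613.21, -56.68]), array([ 553.37, -171.95]), array([ 609.85, -172.79])]
yaw -1.80819095512691
yaw -1.655695174258879
yaw -2.2083158231719775
yaw -0.8533856414759011
center [ 583.38 -113.98]
stand top [array([ 401.31, -262.87]), array([ 465.66, -265.26]), array([ 395.78, -321.69]), array([ 456.57, -327.57])]
grip top [array([ 419.67, -288.27]), array([ 437.25, -286.02]), array([ 419.62, -305.13]), array([ 443.  , -301.29])]
E [ 419.82 -155.78]
tab top [array([510.63, -91.82]), array([517.42, -91.79]), array([ 508.83, -133.77]), array([ 515.3 , -134.62])]
tray left end z34 [array([511.33, 193.96]), array([603.13, 192.96])]
```

Request:
{"name": "step_arm", "arguments": {
  "plan": [
    [0.6,0.624,-0.367,0.4,0.019],
    [0.6,0.624,-0.367,0.4,0.019],
    [0.6,0.624,-0.367,0.4,0.019],
    [0.6,0.624,-0.367,0.4,0.019],
    [0.6,0.624,-0.367,0.99,0.019],
    [0.6,0.624,-0.367,0.99,0.019],
    [0.6,0.624,-0.367,0.99,0.019],
    [0.6,0.624,-0.367,0.99,0.019],
    [0.6,0.624,-0.367,0.99,0.019],
    [0.6,0.624,-0.367,0.99,0.019]
  ]
}}

```text
time: 5.0
tcp_pos: [419.8, -153.6, 153.2]
ee_rot: [-179.9, -0.1, 88.6]
force: [0.3, -0.3, -0.0]
finger_gap: 0.599
```

```bash
cat >> h.py <<'E'
ORI=np.array([586.2,0.]); YAW=-1.6
def rack(x,y):
    c,s=np.cos(np.radians(YAW)),np.sin(np.radians(YAW)); return ORI+[c*x-s*y,s*x+c*y]
def find(name,near=None,z=27):
    im,T=shot(name)
    L=[(at('wrist',c,z,T),s) for c,s in brass(im,amin=200) if s[1]<260 and s[2]<120 and s[3]<120]
    if near is not None: L.sort(key=lambda a:np.hypot(*(a[0]-near)))
    return L
E
cat > pick.py <<'E'
from h import *
import sys
n=sys.argv[1]; k=np.array([float(v) for v in sys.argv[2:4]])
L=find(n,k)
for p,s in L[:4]: print(p,s)
p=L[0][0]
print(monitor.sense()['tcp_pos'],monitor.sense()['ee_rot'][2]); print('grasp',to([*p,33],90+YAW),'hover',to([*p,150]))
E
python3 pick.py d1 420 -155
```

```text
[ 416.55 -152.34] [ 256  180   39   42 1241]
[506.7  -4.5] [365   0  17  80 465]
[551.87   0.93] [ 383    0   65   86 4945]
[599.84  13.84] [449   0  12  77 382]
[ 420.03 -153.81  153.4 ] 88.569581022446
grasp [ 0.01 -0.01  0.48  0.  ] hover [ 0.01 -0.01  0.01  0.  ]
```

View pics/d1.png

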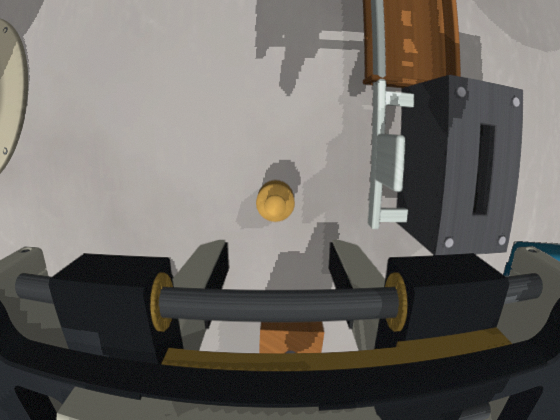

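The wrist view shows the brass weight at (275,201), centred between the fingers, with no blue look-alike near it. I'll grasp it.

Request:
{"name": "step_arm", "arguments": {
  "plan": [
    [0.6,0.006,-0.014,0.2,0],
    [0.6,0.006,-0.014,0.4,0],
    [0.6,0.006,-0.014,0.482,0],
    [0.6,0.006,-0.014,0.482,0],
    [0,0.006,-0.014,0.482,0],
    [0,0.006,-0.014,0.482,0],
    [0,0.006,-0.014,0.482,0],
    [0,0.006,-0.014,0.482,0],
    [0,0.006,-0.014,0.482,0],
    [0,0.006,-0.014,0.3,0],
    [0,0.006,-0.014,0.1,0],
    [0,0.006,-0.014,0,0]
  ]
}}

```text
time: 6.25
tcp_pos: [416.5, -152.6, 156.1]
ee_rot: [180.0, -0.0, 88.5]
force: [0.7, -0.1, -1.6]
finger_gap: 0.181
```

Request:
{"name": "step_arm", "arguments": {
  "plan": [
    [0,0,0,-0.15,0],
    [0,0.3,0.35,-0.2,0],
    [0,0.57,0.615,-0.2,0],
    [0,0.57,0.615,-0.2,0],
    [0,0.57,0.615,-0.2,0],
    [0,0.57,0.615,-0.2,0],
    [0,0.57,0.615,-0.2,0]
  ]
}}

```text
time: 6.95
tcp_pos: [574.5, -12.3, 205.7]
ee_rot: [180.0, -0.0, 88.7]
force: [-0.5, -1.3, -2.9]
finger_gap: 0.183
```

```bash
sed -i 's/precision=2/precision=3/' h.py
python3 - <<'E'
from h import *
print(monitor.sense()['finger_gap'],monitor.sense()['force'])
im,T=shot('d2'); print(T[:3,3])
for i in range(5): print(i,rack(-16,73+42*(i-2)))
print(to([*rack(-16,73-84),45],90+YAW))
cv2.imwrite('pics/d2z.png',cv2.resize(im[0:330,100:500],None,fx=1.8,fy=1.8,interpolation=cv2.INTER_CUBIC))
E
```

```text
0.1827661348575133 [-0.506 -1.332 -2.859]
[574.464 -12.279 205.672]
0 [569.899 -10.549]
1 [571.072  31.435]
2 [572.245  73.418]
3 [573.417 115.402]
4 [574.59  157.386]
[ 0.014 -0.013  0.643  0.002]
```

View pics/d2z.png

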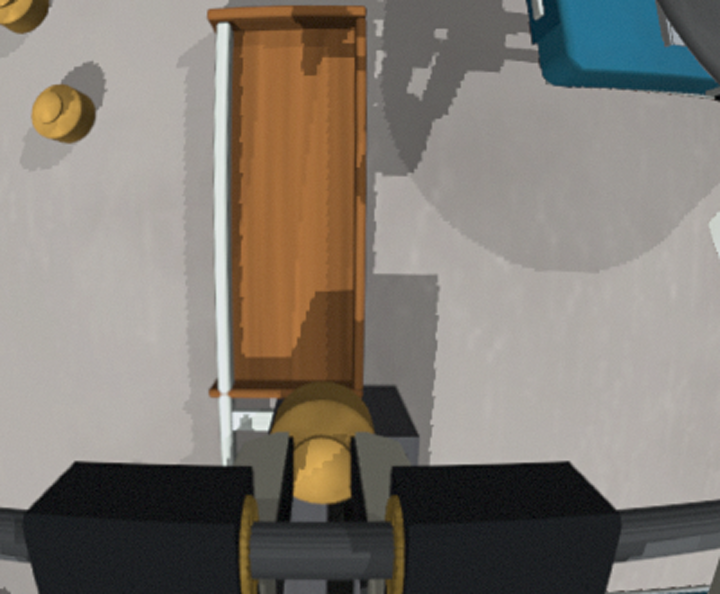

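Picture 8 shows the weight held upright between the fingers. The tray is fully visible, with the back lip at crop x≈357–365, the end boards at y≈12–28 and 383–395, and the rail at 217–232. Next I'll check the rack pose from it.

Run:
```python
from h import *
T=np.load('pics/d2.npy')
f=lambda x,y,z:at('wrist',(100+x/1.8-.25,y/1.8-.25),z,T)
c,s=np.cos(np.radians(YAW)),np.sin(np.radians(YAW))
inv=lambda p:np.array([[c,s],[-s,c]])@(p-ORI)
for n,x,y,z in [('lip in top',356,60,34),('lip in',355.5,200,34),('lip in',353.5,340,34),('lip out',366,60,34),('lip out',365,200,34),('lip out',363,340,34),('end L out',285,8,34),('end L in',285,19,34),('end R out',240,396,34),('railin',232,60,34),('railin',231,200,34),('railin',231,340,34),('Lfrontcorner',209,10,34)]:
    print(n,f(x,y,z),inv(f(x,y,z)))
```

```text
lip in top [598.084 156.707] [  7.503 156.978]
lip in [595.81   72.932] [ 7.569 73.172]
lip in [593.448  -8.647] [ 7.487 -8.441]
lip out [603.847 156.728] [ 13.264 157.16 ]
lip out [601.238  72.886] [12.997 73.277]
lip out [599.042  -8.755] [13.082 -8.393]
end L out [557.783 191.395] [-33.75  190.527]
end L in [557.694 184.067] [-33.634 183.199]
end R out [524.679 -41.389] [-60.341 -43.091]
railin [526.598 159.521] [-64.033 157.794]
railin [524.595  75.187] [-63.681  73.438]
railin [521.181  -6.893] [-64.801  -8.706]
Lfrontcorner [512.888 193.569] [-78.688 191.446]
```

Request:
{"name": "step_arm", "arguments": {
  "plan": [
    [0,0.01,-0.015,0.1,0.002],
    [0,0.012,-0.015,0.3,0.002],
    [0,0.012,-0.015,0.5,0.002],
    [0,0.012,-0.015,0.61,0.002],
    [0,0.012,-0.015,0.64,0.002],
    [0,0.012,-0.015,0.64,0.002],
    [0.45,0.012,-0.015,0.64,0.002],
    [0.45,0.012,-0.015,0.64,0.002],
    [0.45,0.012,-0.015,0.5,0.002],
    [0.45,0.012,-0.015,0.3,0.002],
    [0.45,0.012,-0.015,0.2,0.002],
    [0.45,0.012,-0.015,0.2,0.002]
  ]
}}

```text
time: 8.2
tcp_pos: [571.4, -11.2, 160.4]
ee_rot: [179.6, -0.1, 88.4]
force: [0.2, 0.7, -0.2]
finger_gap: 0.45
```

Request:
{"name": "step_arm", "arguments": {
  "plan": [
    [0.6,0.6,-0.65,0,0],
    [0.6,0.6,-0.65,0,0],
    [0.6,0.6,-0.65,0,0],
    [0.6,0.6,-0.65,0,0],
    [0.6,0.6,-0.65,0,0],
    [0.6,0.6,-0.65,0,0],
    [0.6,0.6,-0.65,0,0],
    [0.6,0.6,-0.65,0,0]
  ]
}}

```text
time: 9.0
tcp_pos: [414.2, 142.5, 159.6]
ee_rot: [179.5, -0.1, 88.3]
force: [-0.1, -1.3, -0.6]
finger_gap: 0.602
```

```bash
python3 pick.py e1 412 144
```

```text
[411.671 144.871] [ 256  178   38   40 1154]
[374.269 230.135] [ 211   90   39   38 1182]
[572.466 338.652] [413   0  31  18 411]
[414.22  142.363 159.578] 88.30323356627228
grasp [ 0.009 -0.014  0.506 -0.001] hover [ 0.01  -0.011  0.038  0.   ]
```

Request:
{"name": "step_arm", "arguments": {
  "plan": [
    [0.6,0.009,-0.014,0.2,0],
    [0.6,0.009,-0.014,0.4,0],
    [0.6,0.009,-0.014,0.506,0],
    [0.6,0.009,-0.014,0.506,0],
    [0,0.009,-0.014,0.506,0],
    [0,0.009,-0.014,0.506,0],
    [0,0.009,-0.014,0.506,0],
    [0,0.009,-0.014,0.506,0],
    [0,0.009,-0.014,0.506,0],
    [0,0.009,-0.014,0.3,0],
    [0,0.009,-0.014,0.1,0],
    [0,0.009,-0.014,0,0]
  ]
}}

```text
time: 10.25
tcp_pos: [410.6, 144.3, 162.1]
ee_rot: [179.5, -0.1, 88.2]
force: [1.2, 0.6, -2.1]
finger_gap: 0.179
```

Request:
{"name": "step_arm", "arguments": {
  "plan": [
    [0,-0.2,0.3,0,0],
    [0,-0.436,0.645,0,0],
    [0,-0.436,0.645,0,0],
    [0,-0.436,0.645,0,0],
    [0,-0.436,0.645,0,0],
    [0,-0.436,0.645,0,0],
    [0,-0.436,0.645,0,0]
  ]
}}

```text
time: 10.95
tcp_pos: [567.1, 31.2, 162.9]
ee_rot: [179.6, -0.1, 88.3]
force: [-0.3, -0.2, -1.1]
finger_gap: 0.18
```

```bash
cat > put.py <<'E'
from h import *
import sys
i=float(sys.argv[1]); s=monitor.sense()
print(s['finger_gap'],s['force'],s['ee_rot'],s['qpos']); print('place',to([*rack(-17,73+42*(i-2)),45.5],90+YAW))
E
python3 put.py 1
```

```text
0.18015822724870806 [-0.306 -0.204 -1.146] [179.64   -0.11   88.288] [-33.775  32.033  37.209 117.378 -30.23   39.8    21.275]
place [ 0.001  0.009  0.469 -0.001]
```

Request:
{"name": "step_arm", "arguments": {
  "plan": [
    [0,0.001,0.009,0.2,-0.001],
    [0,0.001,0.009,0.38,-0.001],
    [0,0.001,0.009,0.45,-0.001],
    [0,0.001,0.009,0.469,-0.001],
    [0,0.001,0.009,0.469,-0.001],
    [0.45,0.001,0.009,0.469,-0.001],
    [0.45,0.001,0.009,0.469,-0.001],
    [0.45,0.001,0.009,0.3,-0.001],
    [0.45,0.001,0.009,0.1,-0.001],
    [0.45,0.001,0.009,0.03,-0.001],
    [0.45,0.001,0.009,0.03,-0.001]
  ]
}}

```text
time: 12.05
tcp_pos: [570.9, 31.7, 158.8]
ee_rot: [179.3, -0.2, 88.4]
force: [-0.7, -0.2, -0.4]
finger_gap: 0.452
```

Request:
{"name": "step_arm", "arguments": {
  "plan": [
    [0.6,0.774,-0.806,0,0],
    [0.6,0.774,-0.806,0,0],
    [0.6,0.774,-0.806,0,0],
    [0.6,0.774,-0.806,0,0],
    [0.6,0.774,-0.806,0,0],
    [0.6,0.774,-0.806,0,0],
    [0.6,0.774,-0.806,0,0],
    [0.6,0.774,-0.806,0,0],
    [0.6,0.774,-0.806,0,0]
  ]
}}

```text
time: 12.95
tcp_pos: [375.7, 230.0, 157.1]
ee_rot: [179.3, -0.2, 88.3]
force: [0.1, -0.1, 0.3]
finger_gap: 0.603
```

```bash
python3 pick.py e2 374 230
```

```text
[373.77  231.689] [ 256  180   38   39 1149]
[418.131 362.122] [ 300   39   40   40 1240]
[555.041 180.239] [ 403  230   83   29 1475]
[566.625 343.141] [441  70  40  34 991]
[375.819 229.763 157.068] 88.28908194103276
grasp [ 0.006 -0.015  0.496 -0.001] hover [ 0.007 -0.009  0.028  0.   ]
```

Request:
{"name": "step_arm", "arguments": {
  "plan": [
    [0.6,0.006,-0.015,0.2,0],
    [0.6,0.006,-0.015,0.4,0],
    [0.6,0.006,-0.015,0.496,0],
    [0.6,0.006,-0.015,0.496,0],
    [0,0.006,-0.015,0.496,0],
    [0,0.006,-0.015,0.496,0],
    [0,0.006,-0.015,0.496,0],
    [0,0.006,-0.015,0.496,0],
    [0,0.006,-0.015,0.496,0],
    [0,0.006,-0.015,0.3,0],
    [0,0.006,-0.015,0.1,0],
    [0,0.006,-0.015,0,0]
  ]
}}

```text
time: 14.2
tcp_pos: [371.8, 230.8, 159.3]
ee_rot: [179.3, -0.2, 88.2]
force: [0.5, -0.4, -1.2]
finger_gap: 0.184
```

Request:
{"name": "step_arm", "arguments": {
  "plan": [
    [0,-0.3,0.4,0,0],
    [0,-0.611,0.807,0,0],
    [0,-0.611,0.807,0,0],
    [0,-0.611,0.807,0,0],
    [0,-0.611,0.807,0,0],
    [0,-0.611,0.807,0,0],
    [0,-0.611,0.807,0,0],
    [0,-0.611,0.807,0,0]
  ]
}}

```text
time: 15.0
tcp_pos: [567.3, 72.8, 160.9]
ee_rot: [179.4, -0.2, 88.3]
force: [-0.1, 0.6, -1.8]
finger_gap: 0.186
```

```bash
python3 put.py 2
```

```text
0.18556600801990536 [-0.1    0.626 -1.784] [179.399  -0.193  88.281] [-39.733  33.284  40.434 117.258 -33.417  40.547  20.402]
place [ 0.001  0.011  0.462 -0.001]
```

Request:
{"name": "step_arm", "arguments": {
  "plan": [
    [0,0.001,0.011,0.2,-0.001],
    [0,0.001,0.011,0.38,-0.001],
    [0,0.001,0.011,0.445,-0.001],
    [0,0.001,0.011,0.462,-0.001],
    [0,0.001,0.011,0.462,-0.001],
    [0.45,0.001,0.011,0.462,-0.001],
    [0.45,0.001,0.011,0.462,-0.001],
    [0.45,0.001,0.011,0.3,-0.001],
    [0.45,0.001,0.011,0.1,-0.001],
    [0.45,0.001,0.011,0.02,-0.001],
    [0.45,0.001,0.011,0.02,-0.001]
  ]
}}

```text
time: 16.1
tcp_pos: [571.6, 73.4, 159.4]
ee_rot: [179.1, -0.3, 88.4]
force: [0.5, 0.7, -0.4]
finger_gap: 0.448
```

Request:
{"name": "step_arm", "arguments": {
  "plan": [
    [0.6,1,-0.64,0,0],
    [0.6,1,-0.64,0,0],
    [0.6,1,-0.64,0,0],
    [0.6,1,-0.64,0,0],
    [0.6,1,-0.64,0,0],
    [0.6,1,-0.64,0,0],
    [0.6,1,-0.64,0,0]
  ]
}}

```text
time: 16.8
tcp_pos: [413.9, 333.8, 156.6]
ee_rot: [179.3, -0.3, 89.0]
force: [0.5, -0.6, 1.4]
finger_gap: 0.598
```

Request:
{"name": "step_arm", "arguments": {
  "plan": [
    [0.6,0.15,0,0,0],
    [0.6,0.15,0,0,0],
    [0.6,0.15,0,0,0]
  ]
}}

```text
time: 17.1
tcp_pos: [414.2, 371.3, 156.0]
ee_rot: [179.3, -0.2, 89.1]
force: [-0.0, -1.1, -0.3]
finger_gap: 0.604
```

```bash
python3 pick.py e3 419 361
```

```text
[419.301 365.576] [ 264  187   38   41 1141]
[569.23  346.595] [407 205  38  35 878]
[739.669 591.492] [526   9  34  27 548]
[414.546 370.289 156.242] 88.98369132572134
grasp [-0.021  0.013  0.493  0.006] hover [-0.019  0.019  0.025  0.   ]
```

Request:
{"name": "step_arm", "arguments": {
  "plan": [
    [0.6,-0.021,0.013,0.2,0.006],
    [0.6,-0.021,0.013,0.4,0.006],
    [0.6,-0.021,0.013,0.493,0.006],
    [0.6,-0.021,0.013,0.493,0.006],
    [0,-0.021,0.013,0.493,0.006],
    [0,-0.021,0.013,0.493,0.006],
    [0,-0.021,0.013,0.493,0.006],
    [0,-0.021,0.013,0.493,0.006],
    [0,-0.021,0.013,0.493,0.006],
    [0,-0.021,0.013,0.3,0.006],
    [0,-0.021,0.013,0.1,0.006],
    [0,-0.021,0.013,0,0.006]
  ]
}}

```text
time: 18.35
tcp_pos: [418.4, 365.1, 159.5]
ee_rot: [179.2, -0.3, 88.4]
force: [0.2, 0.4, -2.0]
finger_gap: 0.182
```

Request:
{"name": "step_arm", "arguments": {
  "plan": [
    [0,-0.3,0.2,0,0],
    [0,-0.98,0.64,0,0],
    [0,-0.98,0.64,0,0],
    [0,-0.98,0.64,0,0],
    [0,-0.98,0.64,0,0],
    [0,-0.98,0.64,0,0],
    [0,-0.98,0.64,0,0],
    [0,-0.98,0.64,0,0],
    [0,-0.98,0.64,0,0]
  ]
}}

```text
time: 19.25
tcp_pos: [570.7, 116.9, 160.1]
ee_rot: [179.2, -0.4, 88.5]
force: [1.1, 0.5, -1.4]
finger_gap: 0.181
```

```bash
python3 put.py 3
```

```text
0.18060725535271988 [ 1.086  0.454 -1.362] [179.243  -0.372  88.485] [-44.208  34.269  41.413 116.144 -34.698  41.38   17.49 ]
place [-0.009  0.001  0.458  0.001]
```

Request:
{"name": "step_arm", "arguments": {
  "plan": [
    [0,-0.009,0.001,0.2,0.001],
    [0,-0.009,0.001,0.38,0.001],
    [0,-0.009,0.001,0.44,0.001],
    [0,-0.009,0.001,0.458,0.001],
    [0,-0.009,0.001,0.458,0.001],
    [0.45,-0.009,0.001,0.458,0.001],
    [0.45,-0.009,0.001,0.458,0.001],
    [0.45,-0.009,0.001,0.3,0.001],
    [0.45,-0.009,0.001,0.1,0.001],
    [0.45,-0.009,0.001,0.02,0.001],
    [0.45,-0.009,0.001,0.02,0.001]
  ]
}}

```text
time: 20.35
tcp_pos: [572.6, 115.1, 158.6]
ee_rot: [178.9, -0.5, 88.4]
force: [-0.4, 0.7, -0.6]
finger_gap: 0.449
```

Request:
{"name": "step_arm", "arguments": {
  "plan": [
    [0.6,0.924,-0.038,0,0],
    [0.6,0.924,-0.038,0,0],
    [0.6,0.924,-0.038,0,0],
    [0.6,0.924,-0.038,0,0],
    [0.6,0.924,-0.038,0,0],
    [0.6,0.924,-0.038,0,0],
    [0.6,0.924,-0.038,0,0]
  ]
}}

```text
time: 21.05
tcp_pos: [568.7, 346.6, 159.3]
ee_rot: [179.0, -0.4, 88.5]
force: [0.4, 0.0, 1.0]
finger_gap: 0.599
```

```bash
python3 pick.py e4 569 346
```

```text
[572.452 347.737] [ 262  180   37   41 1188]
[860.554 576.132] [494   0  66  20 649]
[569.114 345.233 159.726] 88.39771336684079
grasp [ 0.007  0.004  0.507 -0.   ] hover [0.01  0.012 0.039 0.   ]
```

View pics/e4.png

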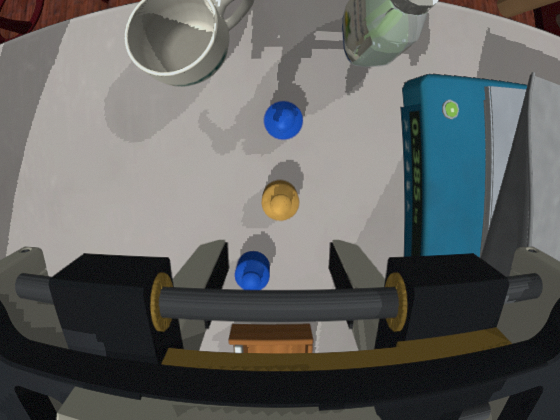

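The wrist view shows the brass weight at (280,200), between blue ones at (283,120) and (252,272). The fingers clear both, so I'll grasp it.

Request:
{"name": "step_arm", "arguments": {
  "plan": [
    [0.6,0.007,0.004,0.2,0],
    [0.6,0.007,0.004,0.4,0],
    [0.6,0.007,0.004,0.507,0],
    [0.6,0.007,0.004,0.507,0],
    [0,0.007,0.004,0.507,0],
    [0,0.007,0.004,0.507,0],
    [0,0.007,0.004,0.507,0],
    [0,0.007,0.004,0.507,0],
    [0,0.007,0.004,0.507,0],
    [0,0.007,0.004,0.3,0],
    [0,0.007,0.004,0.1,0],
    [0,0.007,0.004,0,0]
  ]
}}

```text
time: 22.3
tcp_pos: [571.2, 346.8, 163.5]
ee_rot: [178.8, -0.5, 88.4]
force: [0.4, 0.1, -2.1]
finger_gap: 0.184
```

Request:
{"name": "step_arm", "arguments": {
  "plan": [
    [0,-0.3,0.01,0,0],
    [0,-0.755,0.025,0,0],
    [0,-0.755,0.025,0,0],
    [0,-0.755,0.025,0,0],
    [0,-0.755,0.025,0,0],
    [0,-0.755,0.025,0,0],
    [0,-0.755,0.025,0,0]
  ]
}}

```text
time: 23.0
tcp_pos: [572.0, 159.5, 161.8]
ee_rot: [178.8, -0.5, 88.5]
force: [-1.4, 0.7, -2.2]
finger_gap: 0.183
```

```bash
python3 put.py 4
```

```text
0.18337918749643276 [-1.363  0.711 -2.23 ] [178.817  -0.542  88.461] [-48.548  34.971  42.405 115.009 -35.63   42.097  14.185]
place [-0.013 -0.003  0.465  0.001]
```

Request:
{"name": "step_arm", "arguments": {
  "plan": [
    [0,-0.013,-0.003,0.2,0.001],
    [0,-0.013,-0.003,0.38,0.001],
    [0,-0.013,-0.003,0.445,0.001],
    [0,-0.013,-0.003,0.465,0.001],
    [0,-0.013,-0.003,0.465,0.001],
    [0.45,-0.013,-0.003,0.465,0.001],
    [0.45,-0.013,-0.003,0.465,0.001],
    [0.45,-0.013,-0.003,0.3,0.001],
    [0.45,-0.013,-0.003,0.1,0.001],
    [0.45,-0.013,-0.003,-0.1,0.001],
    [0.45,-0.013,-0.003,-0.18,0.001]
  ]
}}

```text
time: 24.1
tcp_pos: [571.7, 156.0, 211.1]
ee_rot: [178.5, -0.6, 88.4]
force: [0.5, -0.4, -0.1]
finger_gap: 0.449
```

Request:
{"name": "step_arm", "arguments": {
  "plan": [
    [0,-0.85,0,0,0],
    [0,-0.85,0,0,0],
    [0,-0.85,0,0,0],
    [0,-0.85,0,0,0],
    [0,-0.85,0,0,0],
    [0,-0.85,0,0,0],
    [0,-0.85,0,0,0]
  ]
}}

```text
time: 24.8
tcp_pos: [565.9, -54.7, 208.6]
ee_rot: [178.6, -0.7, 88.4]
force: [-0.1, 0.5, -0.1]
finger_gap: 0.004
```

Run:
```python
from h import *
im,T=shot('f1'); print(T[:3,3],monitor.sense()['ee_rot'])
c,s=np.cos(np.radians(YAW)),np.sin(np.radians(YAW))
inv=lambda p:np.array([[c,s],[-s,c]])@(p-ORI)
m=cv2.inRange(cv2.cvtColor(im,cv2.COLOR_BGR2HSV),(15,120,90),(24,255,255))
n,l,S,C=cv2.connectedComponentsWithStats(m)
for i in range(1,n):
    if S[i][4]>150: print(S[i],inv(at('wrist',C[i],40,T)))
cv2.imwrite('pics/f1z.png',im[0:330,100:500])
print(to([*rack(-110,-115),120],90+YAW))
```

```text
[565.858 -54.715 208.592] [178.58   -0.69   88.526]
[258   0  36  13 344] [-17.617 148.246]
[256  19  38  37 979] [-18.689 113.214]
[ 256   56   37   38 1043] [-19.25   71.027]
[ 253   95   40   81 2123] [-18.71   6.98]
[271 282   4  54 199] [ -21.42  -192.566]
[283 282   4  54 186] [  -7.221 -192.605]
[-0.245 -0.374  0.342  0.001]
```

View pics/f1z.png

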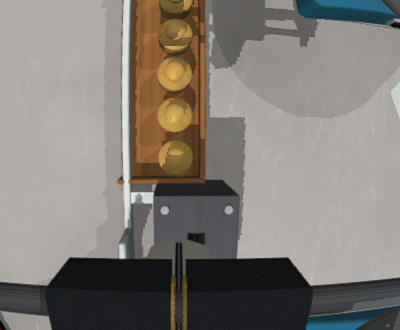

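The view shows five upright brass weights in a straight row at crop x≈175, y≈5–157, spaced about 42 mm. Next is the rail: I'll bring the closed fingers in front of the tab.

Request:
{"name": "step_arm", "arguments": {
  "plan": [
    [0,-0.245,-0.4,0,0],
    [0,-0.245,-0.4,0,0],
    [0,-0.245,-0.4,0,0],
    [0,-0.245,-0.4,0,0],
    [0,-0.245,-0.4,0.2,0],
    [0,-0.245,-0.4,0.4,0]
  ]
}}

```text
time: 25.45
tcp_pos: [470.4, -109.1, 104.7]
ee_rot: [178.3, -0.7, 88.8]
force: [1.8, 1.4, -0.9]
finger_gap: 0.006
```

Request:
{"name": "step_arm", "arguments": {
  "plan": [
    [0,0,0,0.1,0],
    [0,0,0,0.1,0],
    [0,0,0,0.1,0]
  ]
}}

```text
time: 25.75
tcp_pos: [472.1, -108.1, 79.6]
ee_rot: [178.4, -0.7, 88.9]
force: [0.0, 0.4, 0.1]
finger_gap: 0.007
```

Run:
```python
from h import *
print(monitor.sense()['ee_rot'],monitor.sense()['qpos'])
print([to([*rack(x,-115),60],90+YAW) for x in (-116,-92,-75,-66)])
```

```text
[178.35   -0.716  88.882] [-11.849  33.959  27.294 131.795 -46.256  22.189  53.834]
[array([-0.016, -0.022,  0.078,  0.005]), array([-0.017,  0.074,  0.081,  0.005]), array([-0.017,  0.142,  0.082,  0.005]), array([-0.018,  0.177,  0.083,  0.005])]
```

Request:
{"name": "step_arm", "arguments": {
  "plan": [
    [0,-0.017,-0.02,0.08,0.005],
    [0,-0.017,0.03,0.08,0.005],
    [0,-0.017,0.07,0.08,0.005],
    [0,-0.017,0.09,0.08,0.005],
    [0,-0.017,0.11,0.08,0.005],
    [0,-0.017,0.13,0.08,0.005],
    [0,-0.017,0.145,0.08,0.005],
    [0,-0.017,0.16,0.08,0.005],
    [0,-0.017,0.16,0.08,0.005],
    [0,-0.017,0.16,0.08,0.005]
  ]
}}

```text
time: 26.75
tcp_pos: [513.2, -113.0, 60.7]
ee_rot: [178.3, -0.7, 88.4]
force: [0.1, -0.4, -0.1]
finger_gap: 0.004
```

Run:
```python
from h import *
c,s=np.cos(np.radians(YAW)),np.sin(np.radians(YAW))
S=monitor.sense(); print(S['force'],np.array([[c,s],[-s,c]])@(S['tcp_pos'][:2]-ORI))
eyes.grab_frame('side'); im=eyes.grab_frame('side')[140:260,215:335]
cv2.imwrite('pics/g1.png',cv2.resize(im,None,fx=4,fy=4,interpolation=cv2.INTER_CUBIC))
```

```text
[ 0.072 -0.372 -0.063] [ -69.86  -115.002]
```

Request:
{"name": "step_arm", "arguments": {
  "plan": [
    [0,0,0.02,0,0],
    [0,0,0.04,0,0],
    [0,0,0.05,0,0],
    [0,0,0.05,0,0]
  ]
}}

```text
time: 27.25
tcp_pos: [520.0, -113.1, 60.6]
ee_rot: [178.8, -0.9, 88.3]
force: [-17.8, -0.4, 12.1]
finger_gap: 0.001
```

Request:
{"name": "step_arm", "arguments": {
  "plan": [
    [0,0,0.01,0,0],
    [0,0,0.02,0,0],
    [0,0,0.03,0,0],
    [0,0,0.03,0,0]
  ]
}}

```text
time: 27.65
tcp_pos: [519.9, -113.0, 60.3]
ee_rot: [179.5, -1.1, 88.2]
force: [-24.9, -1.8, 19.5]
finger_gap: 0.005
```

Run:
```python
from h import *
c,s=np.cos(np.radians(YAW)),np.sin(np.radians(YAW))
S=monitor.sense(); print(S['force'],np.array([[c,s],[-s,c]])@(S['tcp_pos'][:2]-ORI))
im=eyes.grab_frame('side')[140:260,215:335]
cv2.imwrite('pics/g2.png',cv2.resize(im,None,fx=4,fy=4,interpolation=cv2.INTER_CUBIC))
```

```text
[-24.93   -1.799  19.503] [ -63.14  -114.813]
```

View pics/g2.png

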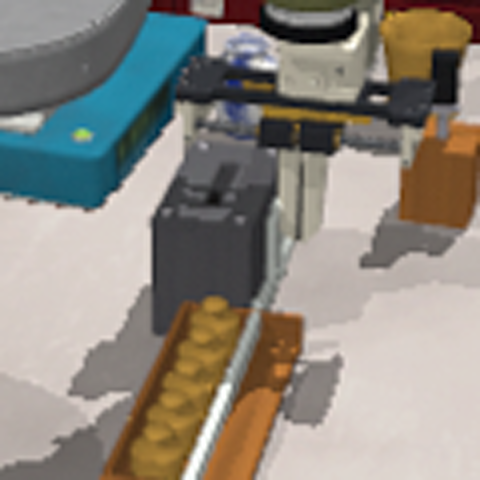

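The side view shows the rail pressed in along the row, with the weights upright and the cross bar clear of the slot. The push force reached 25 N at the stop. I'll retreat and go above the rod.

Request:
{"name": "step_arm", "arguments": {
  "plan": [
    [0,0,-0.08,0,0],
    [0,0,-0.16,0,0],
    [0,0,-0.16,-0.2,0],
    [0,0,-0.16,-0.4,0],
    [0,0,-0.16,-0.6,0],
    [0,0,-0.16,-0.68,0],
    [0,0,-0.16,-0.68,0]
  ]
}}

```text
time: 28.4
tcp_pos: [480.3, -115.2, 232.7]
ee_rot: [179.1, -1.1, 88.2]
force: [0.6, 0.9, -0.8]
finger_gap: 0.008
```

Request:
{"name": "step_arm", "arguments": {
  "plan": [
    [0.5,-0.733,-0.18,0,0],
    [0.5,-0.733,-0.18,0,0],
    [0.5,-0.733,-0.18,0,0],
    [0.5,-0.733,-0.18,0,0],
    [0.5,-0.733,-0.18,0,0],
    [0.5,-0.733,-0.18,0,0]
  ]
}}

```text
time: 29.0
tcp_pos: [429.2, -297.5, 227.7]
ee_rot: [179.2, -1.1, 88.1]
force: [0.4, 0.4, -0.0]
finger_gap: 0.468
```

Run:
```python
from h import *
im,T=shot('h1'); print(T[:3,3],monitor.sense()['ee_rot'],monitor.sense()['force'])
print(models.spot_in('wrist','rod')[:2])
px=proj('wrist',[430,-295,130],T); print(px); x,y=px.astype(int)
print(x-60,y-60)
cv2.imwrite('pics/h1z.png',cv2.resize(im[max(y-60,0):y+60,x-60:x+60],(600,600),interpolation=cv2.INTER_CUBIC))
```

```text
[ 429.229 -297.503  227.7  ] [179.196  -1.107  88.224] [ 0.911 -0.485 -1.158]
[{'extent': [394.5, 45.1, 68.7, 87.0], 'score': 0.73}, {'extent': [278.1, 205.2, 30.9, 36.7], 'score': 0.57}]
[277.486 208.803]
217 148
```

View pics/h1z.png

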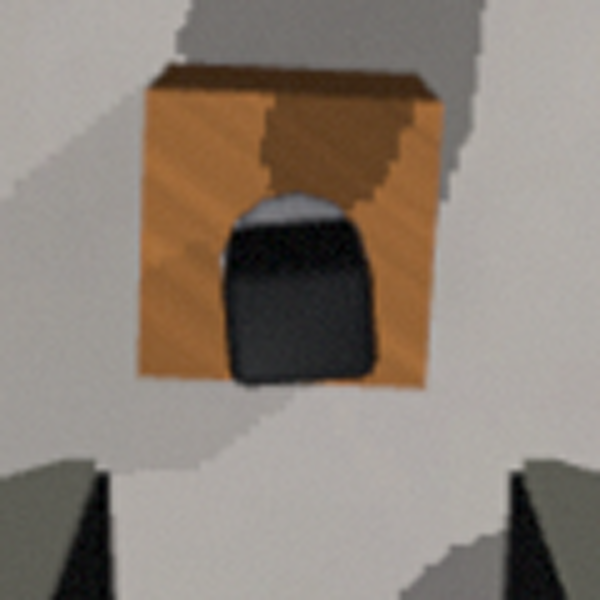

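The close view shows the black grip over its stand: top face centre at crop (303,327), turned about 5° against the tool, with its wide side across the image. The fingers straddle it.

Run:
```python
from h import *
T=np.load('pics/h1.npy')
f=lambda x,y,z:at('wrist',(217+x/5-.4,148+y/5-.4),z,T)
print("grip top",f(303,327,146),"stand",[f(x,y,70) for x,y in [(147,90),(441,102),(138,376),(424,388)]],np.mean([f(x,y,70) for x,y in [(147,90),(441,102),(138,376),(424,388)]],0))
p=f(303,327,146); print(to([*p,106]),to([*p,180]))
```

```text
grip top [ 429.592 -294.66 ] stand [array([ 400.195, -263.363]), array([ 459.113, -267.878]), array([ 395.173, -322.636]), array([ 454.569, -327.418])] [ 427.262 -295.323]
[-0.005 -0.009  0.487  0.   ] [ 0.    -0.005  0.191  0.   ]
```

Request:
{"name": "step_arm", "arguments": {
  "plan": [
    [0.5,-0.005,-0.009,0.15,-0.056],
    [0.5,-0.005,-0.009,0.3,-0.056],
    [0.5,-0.005,-0.009,0.42,-0.056],
    [0.5,-0.005,-0.009,0.485,-0.056],
    [0.5,-0.005,-0.009,0.485,-0.056],
    [0,-0.005,-0.009,0.485,-0.056],
    [0,-0.005,-0.009,0.485,-0.056],
    [0,-0.005,-0.009,0.485,-0.056],
    [0,-0.005,-0.009,0.485,-0.056],
    [0,-0.005,-0.009,0.485,-0.056]
  ]
}}

```text
time: 30.1
tcp_pos: [428.8, -294.8, 107.1]
ee_rot: [179.1, -1.0, 93.3]
force: [-4.8, -0.4, 7.5]
finger_gap: 0.259
```

Run:
```python
from h import *
S=monitor.sense(); print(S['tcp_pos'],S['ee_rot'],S['force'],S['torque'],S['finger_gap']*93)
p=S['tcp_pos']; print(to(p+[0,0,110]),to(p+[0,0,125]))
```

```text
[ 428.765 -294.752  107.147] [179.108  -1.034  93.323] [-4.764 -0.4    7.548] [-0.168  1.541  0.031] 24.08627773130469
[ 0.008  0.007 -0.44   0.   ] [ 0.009  0.008 -0.5    0.   ]
```

Request:
{"name": "step_arm", "arguments": {
  "plan": [
    [0,0.002,0.002,-0.1,0],
    [0,0.005,0.005,-0.25,0],
    [0,0.008,0.007,-0.4,0],
    [0,0.009,0.008,-0.5,0],
    [0,0.009,0.008,-0.52,0],
    [0,0.009,0.008,-0.52,0]
  ]
}}

```text
time: 30.7
tcp_pos: [429.3, -294.6, 237.6]
ee_rot: [179.0, -1.0, 93.4]
force: [0.6, 0.7, -1.0]
finger_gap: 0.256
```

Request:
{"name": "step_arm", "arguments": {
  "plan": [
    [0,0.2,0.2,0,0],
    [0,0.683,0.656,0,0],
    [0,0.683,0.656,0,0],
    [0,0.683,0.656,0,0],
    [0,0.683,0.656,0,0],
    [0,0.683,0.656,0,0],
    [0,0.683,0.656,0,0],
    [0,0.683,0.656,0,0]
  ]
}}

```text
time: 31.5
tcp_pos: [581.7, -115.6, 242.6]
ee_rot: [179.1, -1.0, 93.3]
force: [-0.3, -0.6, -1.4]
finger_gap: 0.257
```

Run:
```python
from h import *
im,T=shot('i1'); S=monitor.sense(); print(S['tcp_pos'],S['ee_rot'],S['force'],S['finger_gap']*93)
tip=(T@[0,0,107,1])[:3]; print('tip pred',tip,proj('wrist',tip,T)); x,y=proj('wrist',tip,T).astype(int)
print('slot c rack(0,-115)',rack(0,-115), proj('wrist',[*rack(0,-115),100],T)); print(x-60,y-60)
cv2.imwrite('pics/i1z.png',cv2.resize(im[y-60:y+60,x-60:x+60],(600,600),interpolation=cv2.INTER_CUBIC))
```

```text
[ 581.793 -115.92   242.973] [179.062  -1.014  93.236] [ 0.63  -0.11  -1.562] 23.824057887356883
tip pred [ 583.32  -113.656  135.63 ] [278.405 206.942]
slot c rack(0,-115) [ 582.989 -114.955] [277.383 200.082]
218 146
```

View pics/i1z.png

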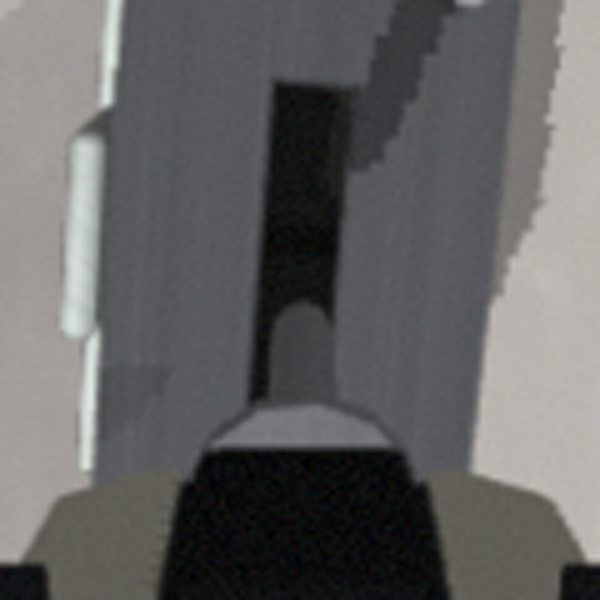

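The view shows the rod tip at crop (302,319) hanging over the slot. The slot centreline runs from (312,90) to (300,250).

Run:
```python
from h import *
T=np.load('pics/i1.npy')
f=lambda x,y,z:at('wrist',(218+x/5-.4,146+y/5-.4),z,T)
c,s=np.cos(np.radians(YAW)),np.sin(np.radians(YAW))
inv=lambda p:np.array([[c,s],[-s,c]])@(p-ORI)
tip=f(302,319,136)
print('slot line',inv(f(312,90,100)),inv(f(300,250,100)),'end',inv(f(312,83,100)),'tip',inv(tip),tip)
# go to: tip at rack (0,-135): shift from here
S=monitor.sense();d=rack(0,-137)-tip; p=S['tcp_pos']
for z in (0,-20,-45,-60): print(z,to([*(p[:2]+d),p[2]+z]))
```

```text
slot line [ -0.512 -79.361] [  -0.165 -110.56 ] end [ -0.627 -78.021] tip [   0.117 -115.81 ] [ 583.083 -115.768]
0 [-0.084 -0.008 -0.002  0.   ]
-20 [-0.086 -0.009  0.078  0.   ]
-45 [-0.088 -0.011  0.178  0.   ]
-60 [-0.089 -0.011  0.238  0.   ]
```

Request:
{"name": "step_arm", "arguments": {
  "plan": [
    [0,-0.05,-0.005,0,0],
    [0,-0.092,-0.01,0,0],
    [0,-0.092,-0.01,0,0],
    [0,-0.093,-0.011,0.05,0],
    [0,-0.094,-0.011,0.1,0],
    [0,-0.095,-0.012,0.15,0],
    [0,-0.096,-0.012,0.2,0],
    [0,-0.097,-0.013,0.24,0],
    [0,-0.097,-0.013,0.262,0],
    [0,-0.097,-0.013,0.262,0]
  ]
}}

```text
time: 32.55
tcp_pos: [580.6, -138.9, 176.1]
ee_rot: [179.1, -1.0, 93.2]
force: [-0.5, -0.2, -1.4]
finger_gap: 0.258
```

```bash
cat > st.py <<'E'
from h import *
c,s=np.cos(np.radians(YAW)),np.sin(np.radians(YAW))
A=np.array([[c,s],[-s,c]])
T=tool(); S=monitor.sense(); R_=T[:3,:3]
# measured offset of tip from the TCP in tool axes
off=np.array([-2.1,0.0,107.]); tip=T[:3,3]+R_@off
print('tip rack',A@(tip[:2]-ORI),'z',tip[2],'tcp',S['tcp_pos'],'rot',S['ee_rot'])
print('force rack',A@S['force'][:2],S['force'][2],'torque',S['torque'],'gap',S['finger_gap']*93)
print('tool dirs: rack +x',R_.T@np.append(rack(1,0)-ORI,0),'rack +y',R_.T@np.append(rack(0,1)-ORI,0),'up',R_.T@[0,0,1])
E
python3 st.py
```

```text
tip rack [  -0.124 -139.099] z 69.08556593894723 tcp [ 580.578 -138.945  176.094] rot [179.14   -1.024  93.234]
force rack [-0.48  -0.225] -1.3898833350877153 torque [-0.075  0.111  0.025] gap 24.01716927751099
tool dirs: rack +x [-0.084  0.996  0.013] rack +y [0.996 0.084 0.019] up [ 0.018  0.015 -1.   ]
```

Request:
{"name": "step_arm", "arguments": {
  "plan": [
    [0,-0.001,-0.001,0.05,0],
    [0,-0.001,-0.001,0.08,0],
    [0,-0.002,-0.002,0.095,0],
    [0,-0.002,-0.002,0.105,0],
    [0,-0.002,-0.002,0.107,0],
    [0,-0.002,-0.002,0.107,0]
  ]
}}

```text
time: 33.15
tcp_pos: [580.7, -140.0, 151.7]
ee_rot: [179.0, -1.1, 93.2]
force: [-6.7, 0.5, 26.5]
finger_gap: 0.254
```

```bash
python3 st.py
```

```text
tip rack [   0.205 -140.112] z 44.65561019075764 tcp [ 580.656 -140.04   151.66 ] rot [179.018  -1.058  93.182]
force rack [-6.73   0.293] 26.535040066473083 torque [0.397 2.123 0.035] gap 23.618734238561114
tool dirs: rack +x [-0.083  0.996  0.016] rack +y [0.996 0.083 0.02 ] up [ 0.018  0.017 -1.   ]
```

Request:
{"name": "step_arm", "arguments": {
  "plan": [
    [0,0.005,0,0.001,0],
    [0,0.012,0.001,0.003,0],
    [0,0.018,0.002,0.004,0],
    [0,0.024,0.002,0.004,0],
    [0,0.024,0.002,0.004,0]
  ]
}}

```text
time: 33.65
tcp_pos: [580.6, -135.6, 151.8]
ee_rot: [179.0, -1.0, 93.1]
force: [-4.3, -2.7, 14.7]
finger_gap: 0.257
```

```bash
python3 st.py
```

```text
tip rack [   0.143 -135.802] z 44.81249601587193 tcp [ 580.626 -135.567  151.816] rot [178.976  -0.969  93.134]
force rack [-4.196 -2.858] 14.655114117256026 torque [-0.869  1.674 -0.017] gap 23.881953752795887
tool dirs: rack +x [-0.083  0.996  0.016] rack +y [0.996 0.082 0.018] up [ 0.017  0.018 -1.   ]
```

Request:
{"name": "step_arm", "arguments": {
  "plan": [
    [0,0.008,0.001,0.001,0],
    [0,0.016,0.001,0.002,0],
    [0,0.024,0.002,0.004,0],
    [0,0.028,0.002,0.004,0],
    [0,0.028,0.002,0.004,0]
  ]
}}

```text
time: 34.15
tcp_pos: [580.8, -129.5, 151.5]
ee_rot: [178.9, -0.9, 93.1]
force: [-2.7, -2.3, 9.8]
finger_gap: 0.258
```

Request:
{"name": "step_arm", "arguments": {
  "plan": [
    [0,0.008,0.001,0.001,0],
    [0,0.016,0.001,0.002,0],
    [0,0.024,0.002,0.004,0],
    [0,0.028,0.002,0.004,0],
    [0,0.028,0.002,0.004,0]
  ]
}}

```text
time: 34.65
tcp_pos: [581.0, -123.3, 151.0]
ee_rot: [178.9, -0.8, 93.1]
force: [-2.7, -2.6, 8.1]
finger_gap: 0.252
```

```bash
python3 st.py
```

```text
tip rack [   0.313 -123.731] z 43.95615898030934 tcp [ 580.992 -123.252  150.956] rot [178.908  -0.83   93.091]
force rack [-2.618 -2.642] 8.096418393072923 torque [-0.963  0.903 -0.06 ] gap 23.417217578370472
tool dirs: rack +x [-0.082  0.996  0.018] rack +y [0.997 0.081 0.016] up [ 0.014  0.019 -1.   ]
```

Request:
{"name": "step_arm", "arguments": {
  "plan": [
    [0,0.008,0.001,0.001,0],
    [0,0.016,0.001,0.003,0],
    [0,0.024,0.002,0.005,0],
    [0,0.028,0.002,0.005,0],
    [0,0.028,0.002,0.005,0]
  ]
}}

```text
time: 35.15
tcp_pos: [581.2, -116.8, 150.1]
ee_rot: [178.9, -0.8, 93.1]
force: [-2.0, -2.0, 7.6]
finger_gap: 0.254
```

Request:
{"name": "step_arm", "arguments": {
  "plan": [
    [0,0.008,0.001,0.001,0],
    [0,0.016,0.001,0.003,0],
    [0,0.024,0.002,0.005,0],
    [0,0.028,0.002,0.005,0],
    [0,0.028,0.002,0.005,0]
  ]
}}

```text
time: 35.65
tcp_pos: [581.3, -110.2, 149.1]
ee_rot: [178.9, -0.7, 93.1]
force: [-2.1, -2.1, 6.6]
finger_gap: 0.256
```

```bash
python3 st.py
```

```text
tip rack [   0.393 -110.892] z 42.1169728872612 tcp [ 581.348 -110.235  149.114] rot [178.869  -0.729  93.071]
force rack [-2.087 -2.198] 6.5731604275160045 torque [-0.971  0.838 -0.053] gap 23.830674610852995
tool dirs: rack +x [-0.081  0.997  0.019] rack +y [0.997 0.081 0.014] up [ 0.013  0.02  -1.   ]
```

Run:
```python
from h import *
im,T=shot('k1'); sd=eyes.grab_frame('side'); sc=eyes.grab_frame('scene')
x,y=278,207
a=cv2.resize(im[y-60:y+60,x-60:x+60],(480,480),interpolation=cv2.INTER_CUBIC)
p=proj('scene',[583,-115,130]).astype(int); q=proj('side',[583,-115,130]).astype(int); print(p,q)
b=cv2.resize(sc[p[1]-24:p[1]+24,p[0]-30:p[0]+30],(300,240),interpolation=cv2.INTER_CUBIC)
c=cv2.resize(sd[q[1]-24:q[1]+24,q[0]-30:q[0]+30],(300,240),interpolation=cv2.INTER_CUBIC)
cv2.imwrite('pics/k1z.png',np.hstack([a,np.vstack([b,c])]))
```

```text
[315 203] [270 176]
```

View pics/k1z.png

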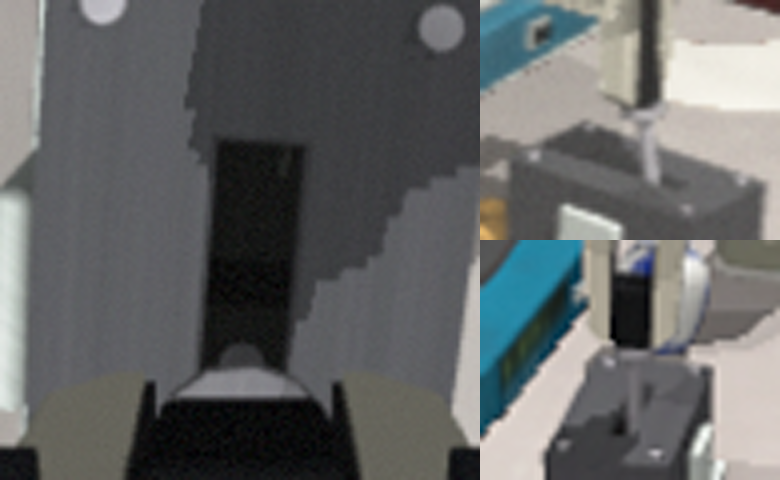

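The shaft leans in the grip: its tip stuck on the floor while the hand moved on. I'll drag back to straighten it, lift, check, and then tap with lifts instead of dragging.

Request:
{"name": "step_arm", "arguments": {
  "plan": [
    [0,-0.02,-0.002,0.003,0],
    [0,-0.04,-0.003,0.0,0],
    [0,-0.06,-0.005,-0.002,0],
    [0,-0.08,-0.007,-0.005,0],
    [0,-0.1,-0.008,-0.006,0],
    [0,-0.107,-0.009,-0.006,0],
    [0,-0.107,-0.009,-0.006,0]
  ]
}}

```text
time: 36.5
tcp_pos: [580.4, -137.4, 150.0]
ee_rot: [178.9, -0.7, 93.0]
force: [-0.4, 0.1, -1.0]
finger_gap: 0.254
```

```bash
python3 st.py
```

```text
tip rack [   0.209 -138.079] z 42.96603771880683 tcp [ 580.435 -137.396  149.964] rot [178.885  -0.725  93.035]
force rack [-0.438  0.047] -1.0463635636353616 torque [-0.19   0.058 -0.043] gap 23.66552093332057
tool dirs: rack +x [-0.081  0.997  0.018] rack +y [0.997 0.081 0.014] up [ 0.013  0.019 -1.   ]
```

Request:
{"name": "step_arm", "arguments": {
  "plan": [
    [0,0,0,-0.03,0],
    [0,-0.01,-0.001,-0.03,0],
    [0,-0.02,-0.002,-0.03,0],
    [0,-0.033,-0.003,-0.03,0],
    [0,-0.033,-0.003,-0.03,0],
    [0,-0.033,-0.003,-0.03,0]
  ]
}}

```text
time: 37.1
tcp_pos: [580.3, -144.1, 157.6]
ee_rot: [178.9, -0.9, 93.1]
force: [1.0, 4.6, 1.9]
finger_gap: 0.257
```

```bash
python3 st.py
```

```text
tip rack [   0.256 -144.534] z 50.60798461785798 tcp [ 580.292 -144.106  157.607] rot [178.873  -0.86   93.108]
force rack [0.847 4.607] 1.862100622234852 torque [ 1.44  -0.001  0.043] gap 23.914146925114792
tool dirs: rack +x [-0.082  0.996  0.018] rack +y [0.997 0.082 0.017] up [ 0.015  0.02  -1.   ]
```

Request:
{"name": "step_arm", "arguments": {
  "plan": [
    [0,-0.008,-0.001,0,0],
    [0,-0.012,-0.001,0,0],
    [0,-0.012,-0.001,0,0],
    [0,-0.012,-0.001,0,0]
  ]
}}

```text
time: 37.5
tcp_pos: [580.4, -145.3, 157.7]
ee_rot: [178.9, -1.0, 93.2]
force: [-0.6, 7.0, -0.2]
finger_gap: 0.257
```

Request:
{"name": "step_arm", "arguments": {
  "plan": [
    [0,0.015,0.001,0,0],
    [0,0.03,0.002,-0.1,0],
    [0,0.06,0.005,-0.2,0],
    [0,0.09,0.007,-0.33,0],
    [0,0.11,0.009,-0.33,0],
    [0,0.11,0.009,-0.33,0]
  ]
}}

```text
time: 38.1
tcp_pos: [579.8, -118.6, 240.9]
ee_rot: [178.8, -1.0, 93.3]
force: [0.5, 0.1, -1.0]
finger_gap: 0.254
```

```bash
python3 st.py
python3 - <<'E'
from h import *
im,T=shot('k2')
x,y=278,207
a=cv2.resize(im[y-60:y+60,x-60:x+60],(500,500),interpolation=cv2.INTER_CUBIC)
sc=eyes.grab_frame('scene'); p=proj('scene',[583,-115,140]).astype(int)
b=cv2.resize(sc[p[1]-40:p[1]+40,p[0]-20:p[0]+20],(250,500),interpolation=cv2.INTER_CUBIC)
cv2.imwrite('pics/k2z.png',np.hstack([a,b]))
E
```

```text
tip rack [  -0.843 -118.762] z 133.92570370596832 tcp [ 579.807 -118.598  240.923] rot [178.809  -1.006  93.255]
force rack [0.461 0.094] -1.0356781779525814 torque [-0.097  0.076  0.013] gap 23.577774396758812
tool dirs: rack +x [-0.085  0.996  0.019] rack +y [0.996 0.084 0.019] up [ 0.018  0.021 -1.   ]
```

View pics/k2z.png

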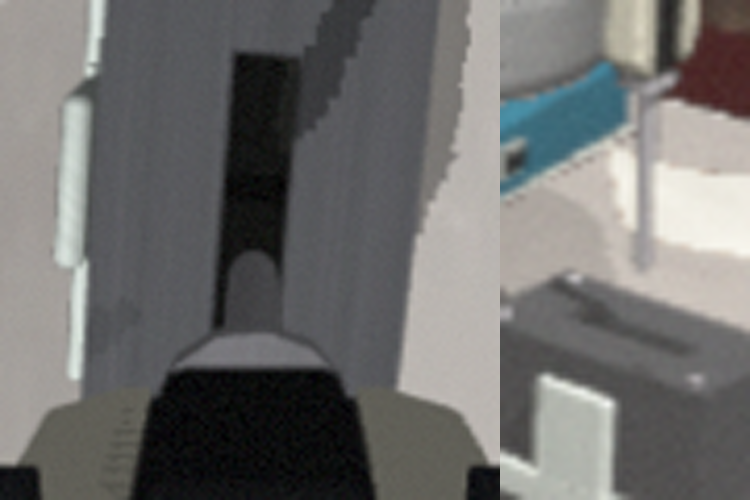

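The rod is straight again: its tip is at about the same pixel as before, and the scene inset shows it vertical. I'll re-enter at the -y side and tap.

Request:
{"name": "step_arm", "arguments": {
  "plan": [
    [0,-0.053,-0.002,0,0],
    [0,-0.053,-0.002,0,0],
    [0,-0.053,-0.002,0,0],
    [0,-0.055,-0.004,0.1,0],
    [0,-0.057,-0.006,0.2,0],
    [0,-0.058,-0.008,0.3,0],
    [0,-0.059,-0.009,0.344,0],
    [0,-0.059,-0.009,0.344,0],
    [0,-0.059,-0.009,0.344,0]
  ]
}}

```text
time: 39.1
tcp_pos: [579.1, -132.7, 154.0]
ee_rot: [179.0, -1.0, 93.2]
force: [0.3, -0.3, -0.9]
finger_gap: 0.259
```

```bash
python3 st.py
```

```text
tip rack [  -1.434 -132.901] z 46.99308420921342 tcp [ 579.105 -132.695  153.996] rot [178.96   -1.006  93.179]
force rack [ 0.268 -0.292] -0.9175441507932551 torque [-0.091  0.121 -0.006] gap 24.12484066877472
tool dirs: rack +x [-0.083  0.996  0.017] rack +y [0.996 0.083 0.019] up [ 0.018  0.018 -1.   ]
```

Request:
{"name": "step_arm", "arguments": {
  "plan": [
    [0,0,0.005,0,0],
    [0,0,0.005,0.006,0],
    [0,0,0.005,0.012,0],
    [0,0,0.005,0.014,0],
    [0,0,0.005,0.014,0]
  ]
}}

```text
time: 39.6
tcp_pos: [580.4, -132.5, 150.5]
ee_rot: [179.0, -1.0, 93.2]
force: [0.3, -0.4, -1.6]
finger_gap: 0.26
```

```bash
python3 st.py
```

```text
tip rack [  -0.2   -132.655] z 43.54256097014168 tcp [ 580.351 -132.491  150.545] rot [178.963  -1.01   93.185]
force rack [ 0.268 -0.417] -1.598581932375101 torque [-0.055  0.068 -0.023] gap 24.149924671805152
tool dirs: rack +x [-0.083  0.996  0.017] rack +y [0.996 0.083 0.019] up [ 0.018  0.018 -1.   ]
```

Request:
{"name": "step_arm", "arguments": {
  "plan": [
    [0,0,0,0.004,0],
    [0,0,0,0.008,0],
    [0,0,0,0.012,0],
    [0,0,0,0.012,0]
  ]
}}

```text
time: 40.0
tcp_pos: [580.6, -133.0, 149.6]
ee_rot: [178.9, -1.1, 93.2]
force: [-4.4, 3.2, 23.3]
finger_gap: 0.255
```

```bash
python3 st.py
```

```text
tip rack [   0.296 -132.995] z 42.55922415786054 tcp [ 580.65  -132.96   149.559] rot [178.859  -1.067  93.15 ]
force rack [-4.454  3.101] 23.312017632615493 torque [0.525 1.738 0.052] gap 23.741326849596796
tool dirs: rack +x [-0.083  0.996  0.018] rack +y [0.996 0.082 0.02 ] up [ 0.019  0.02  -1.   ]
```

Request:
{"name": "step_arm", "arguments": {
  "plan": [
    [0,0,-0.001,-0.02,0],
    [0,0.016,-0.001,-0.02,0],
    [0,0.016,-0.001,-0.02,0],
    [0,0.016,-0.001,-0.01,0],
    [0,0.016,-0.001,0,0],
    [0,0.016,-0.001,0.004,0],
    [0,0.016,-0.001,0.004,0]
  ]
}}

```text
time: 40.7
tcp_pos: [580.3, -129.1, 149.7]
ee_rot: [178.8, -1.1, 93.1]
force: [-4.4, 2.1, 17.9]
finger_gap: 0.259
```

```bash
python3 st.py
```

```text
tip rack [  -0.113 -128.997] z 42.66039987664979 tcp [ 580.291 -129.077  149.658] rot [178.823  -1.131  93.139]
force rack [-4.452  1.992] 17.948017722124423 torque [ 0.668  1.347 -0.01 ] gap 24.120546207179057
tool dirs: rack +x [-0.083  0.996  0.019] rack +y [0.996 0.082 0.021] up [ 0.02   0.021 -1.   ]
```

Request:
{"name": "step_arm", "arguments": {
  "plan": [
    [0,0,0,-0.02,0],
    [0,0.016,0.001,-0.02,0],
    [0,0.016,0.001,-0.02,0],
    [0,0.016,0.001,-0.01,0],
    [0,0.016,0.001,0,0],
    [0,0.016,0.001,0.004,0],
    [0,0.016,0.001,0.004,0]
  ]
}}

```text
time: 41.4
tcp_pos: [580.4, -125.2, 149.7]
ee_rot: [178.8, -1.2, 93.1]
force: [-3.6, 2.2, 17.4]
finger_gap: 0.26
```

Request:
{"name": "step_arm", "arguments": {
  "plan": [
    [0,0,0,-0.02,0],
    [0,0.016,0.001,-0.02,0],
    [0,0.016,0.001,-0.02,0],
    [0,0.016,0.001,-0.01,0],
    [0,0.016,0.001,0,0],
    [0,0.016,0.001,0.004,0],
    [0,0.016,0.001,0.004,0]
  ]
}}

```text
time: 42.1
tcp_pos: [580.5, -121.4, 149.4]
ee_rot: [178.8, -1.2, 93.1]
force: [-2.4, 1.3, 11.8]
finger_gap: 0.255
```

```bash
sed -i 's/107\.\]/105.]/' st.py; python3 st.py
```

```text
tip rack [  -0.012 -121.133] z 44.3649277487154 tcp [ 580.536 -121.354  149.361] rot [178.755  -1.225  93.101]
force rack [-2.437  1.183] 11.80261137844656 torque [ 0.404  0.836 -0.003] gap 23.735141536972385
tool dirs: rack +x [-0.082  0.996  0.02 ] rack +y [0.996 0.081 0.023] up [ 0.021  0.022 -1.   ]
```

Request:
{"name": "step_arm", "arguments": {
  "plan": [
    [0,0,0,-0.02,0],
    [0,0.016,0.001,-0.02,0],
    [0,0.016,0.001,-0.02,0],
    [0,0.016,0.001,-0.01,0],
    [0,0.016,0.001,0,0],
    [0,0.016,0.001,0.005,0],
    [0,0.016,0.001,0.005,0]
  ]
}}

```text
time: 42.8
tcp_pos: [580.4, -117.4, 147.8]
ee_rot: [178.8, -1.2, 93.1]
force: [0.5, -0.6, -1.4]
finger_gap: 0.255
```

Request:
{"name": "step_arm", "arguments": {
  "plan": [
    [0,0,0,-0.02,0],
    [0,0.016,0.001,-0.02,0],
    [0,0.016,0.001,-0.02,0],
    [0,0.016,0.001,-0.01,0],
    [0,0.016,0.001,0,0],
    [0,0.016,0.001,0.005,0],
    [0,0.016,0.001,0.005,0]
  ]
}}

```text
time: 43.5
tcp_pos: [580.3, -113.4, 146.3]
ee_rot: [178.8, -1.2, 93.1]
force: [-1.2, -0.3, -1.1]
finger_gap: 0.258
```

```bash
python3 st.py
```

```text
tip rack [  -0.625 -113.166] z 41.31993807815968 tcp [ 580.267 -113.37   146.319] rot [178.822  -1.227  93.084]
force rack [-1.173 -0.369] -1.1237759356395376 torque [-0.044  0.108  0.025] gap 23.987067983231242
tool dirs: rack +x [-0.082  0.996  0.019] rack +y [0.996 0.081 0.023] up [ 0.021  0.021 -1.   ]
```

Request:
{"name": "step_arm", "arguments": {
  "plan": [
    [0,0,0.001,0.01,0],
    [0,0,0.001,0.02,0],
    [0,0,0.001,0.03,0],
    [0,0,0.001,0.04,0],
    [0,0,0.001,0.04,0]
  ]
}}

```text
time: 44.0
tcp_pos: [580.6, -113.1, 135.9]
ee_rot: [178.8, -1.2, 93.1]
force: [-0.2, 0.1, -1.1]
finger_gap: 0.256
```

```bash
python3 st.py
```

```text
tip rack [  -0.376 -112.831] z 30.94444321588192 tcp [ 580.577 -113.053  135.944] rot [178.85   -1.235  93.083]
force rack [-0.227  0.11 ] -1.0745126247417032 torque [-0.047  0.115 -0.007] gap 23.798052147614587
tool dirs: rack +x [-0.082  0.996  0.018] rack +y [0.996 0.081 0.023] up [ 0.022  0.02  -1.   ]
```

Request:
{"name": "step_arm", "arguments": {
  "plan": [
    [0,0,0,0.02,0],
    [0,-0.001,-0.001,0.04,0],
    [0,-0.001,-0.001,0.06,0],
    [0,-0.002,-0.002,0.08,0],
    [0,-0.002,-0.002,0.097,0],
    [0,-0.002,-0.002,0.105,0],
    [0,-0.002,-0.002,0.105,0]
  ]
}}

```text
time: 44.7
tcp_pos: [580.4, -113.1, 110.3]
ee_rot: [178.8, -1.3, 93.1]
force: [-2.8, 1.0, 10.1]
finger_gap: 0.256
```

```bash
python3 st.py
```

```text
tip rack [  -0.539 -112.796] z 5.339208966890467 tcp [ 580.399 -113.115  110.338] rot [178.838  -1.29   93.057]
force rack [-2.793  0.963] 10.102503744529985 torque [0.265 0.947 0.049] gap 23.788170462780137
tool dirs: rack +x [-0.081  0.997  0.018] rack +y [0.996 0.081 0.024] up [ 0.023  0.02  -1.   ]
```

The collar is seated: the tip is at about 5 mm and the contact force is 10 N. I'll release and withdraw.

Request:
{"name": "step_arm", "arguments": {
  "plan": [
    [0.5,0,0,0,0],
    [0.5,0,0,0,0],
    [0.5,0,0,0,0],
    [0.5,0.003,0.002,-0.1,0],
    [0.5,0.005,0.005,-0.25,0],
    [0.5,0.01,0.009,-0.4,0],
    [0.5,0.015,0.013,-0.6,0],
    [0.5,0.015,0.013,-0.7,0],
    [0.5,0.015,0.013,-0.7,0]
  ]
}}

```text
time: 45.6
tcp_pos: [581.7, -114.1, 288.9]
ee_rot: [178.5, -1.3, 93.1]
force: [0.1, -0.2, 0.5]
finger_gap: 0.5
```

Request:
{"name": "step_arm", "arguments": {
  "plan": [
    [0.5,-0.2,-0.4,0,0],
    [0.5,-0.4,-0.6,0,0],
    [0.5,-0.4,-0.6,0,0],
    [0.5,-0.4,-0.6,0,0],
    [0.5,-0.4,-0.6,0,0],
    [0.5,-0.4,-0.6,0,0]
  ]
}}

```text
time: 46.2
tcp_pos: [437.1, -221.7, 282.3]
ee_rot: [178.5, -1.3, 93.0]
force: [-0.1, -0.4, 0.5]
finger_gap: 0.501
```

Run:
```python
from h import *
im,T=shot('z1'); print(T[:3,3])
sd=eyes.grab_frame('side'); sc=eyes.grab_frame('scene')
p=proj('scene',[580,0,60]).astype(int); q=proj('side',[580,0,60]).astype(int)
f=lambda i:cv2.resize(i,(396,396),interpolation=cv2.INTER_CUBIC)
cv2.imwrite('pics/z1z.png',np.hstack([f(sc[p[1]-60:p[1]+60,p[0]-60:p[0]+60]),f(sd[q[1]-80:q[1]+40,q[0]-60:q[0]+60])]))
for n in('mortar','porcelain'): print(n,[(np.round(d["extent"]).tolist(),round(d["score"],2)) for d in models.spot_in('scene',n)][:1])
c,s=np.cos(np.radians(YAW)),np.sin(np.radians(YAW))
A=np.array([[c,s],[-s,c]])
m=cv2.inRange(cv2.cvtColor(im,cv2.COLOR_BGR2HSV),(15,120,90),(24,255,255))
n,l,S,C=cv2.connectedComponentsWithStats(m)
for i in range(1,n):
    if S[i][4]>100: print(S[i],A@(at('wrist',C[i],40,T)-ORI))
```

```text
[ 437.064 -221.746  282.336]
mortar [([410.0, 290.0, 36.0, 43.0], 0.94)]
porcelain [([409.0, 253.0, 21.0, 25.0], 0.91)]
[369   0  25  21 426] [-19.161  27.228]
[368  26  26  22 411] [-19.809 -13.388]
[169 280  11  52 235] [-278.686 -414.664]
[379 280   9  52 194] [  37.9   -394.765]
[261 327  42  24 400] [-114.767 -449.717]
```

View pics/z1z.png

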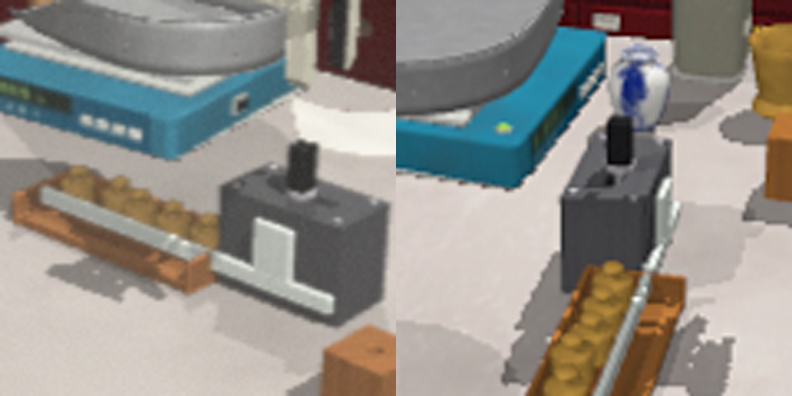

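The rod is seated and the rail is in, but the leftmost weight looks further from its neighbour than I placed it. I'll measure the row from above.

Request:
{"name": "step_arm", "arguments": {
  "plan": [
    [0,0.68,0.52,0,0],
    [0,0.68,0.52,0,0],
    [0,0.68,0.52,0,0],
    [0,0.68,0.52,0,0],
    [0,0.68,0.52,0,0],
    [0,0.68,0.52,0,0],
    [0,0.68,0.52,0,0]
  ]
}}

```text
time: 47.15
tcp_pos: [557.8, -45.0, 289.1]
ee_rot: [178.6, -1.2, 93.2]
force: [-0.0, -0.6, 0.1]
finger_gap: 0.007
```

```bash
cat > row.py <<'E'
from h import *
import sys
im,T=shot(sys.argv[1]); print(T[:3,3],monitor.sense()['ee_rot'])
c,s=np.cos(np.radians(YAW)),np.sin(np.radians(YAW)); A=np.array([[c,s],[-s,c]])
# rectified top view at height z=31 (body tops) of shelf: 2 px/mm, rack x -80..20 , y -50..195
for z in (31,):
    ys,xs=np.meshgrid(np.arange(195,-50,-.5),np.arange(-80,25,.5),indexing='ij')
    P=np.stack([xs.ravel(),ys.ravel()],1)@A+ORI
    Ci=eyes.camera_info('wrist'); W=np.linalg.inv(T@Ci['hand_eye'])
    q=W[:3,:3]@np.vstack([P.T,np.full(len(P),z)])+W[:3,3:]
    r=np.hypot(q[0],q[1]); k=np.arctan2(r,q[2])/r
    mx=(Ci['fx']*q[0]*k+Ci['cx']).reshape(xs.shape).astype(np.float32); my=(Ci['fy']*q[1]*k+Ci['cy']).reshape(xs.shape).astype(np.float32)
    o=cv2.remap(im,mx,my,cv2.INTER_CUBIC); cv2.imwrite(f'pics/{sys.argv[1]}_rect.png',o)
    g=cv2.medianBlur(cv2.cvtColor(o,cv2.COLOR_BGR2GRAY),3)
    h=cv2.HoughCircles(g,cv2.HOUGH_GRADIENT,1.5,50,param1=60,param2=14,minRadius=32,maxRadius=40)
    for x,y,rr in sorted(h[0].tolist() if h is not None else [],key=lambda v:v[1]): print('body rack x %.1f y %.1f r %.1f'%(-80+x/2,195-y/2,rr/2))
    b=cv2.inRange(cv2.cvtColor(o,cv2.COLOR_BGR2HSV),(15,110,60),(25,255,255))>0
    band=b[:,(80-45)*2:(80+8)*2].mean(1)
    print('profile per 3mm from y=195:',(band.reshape(-1,7)[:, :].mean(1)*99).astype(int).tolist())
E
python3 row.py r1; for f in f1; do :; done
```

```text
[557.772 -45.013 289.111] [178.574  -1.208  93.076]
body rack x -43.6 y 168.4 r 17.0
body rack x -17.4 y 159.4 r 17.9
body rack x 4.4 y 145.9 r 19.5
body rack x -9.9 y 107.6 r 17.9
body rack x 24.6 y 85.9 r 17.0
body rack x -56.4 y 74.6 r 19.5
body rack x -18.9 y 73.9 r 18.7
body rack x 21.6 y 46.9 r 19.5
body rack x -42.1 y 43.1 r 17.9
body rack x -18.1 y 28.9 r 17.9
body rack x -16.6 y -16.9 r 18.7
body rack x -59.4 y -17.6 r 18.7
profile per 3mm from y=195: [1, 14, 17, 4, 12, 47, 59, 69, 73, 75, 71, 72, 70, 65, 63, 60, 44, 20, 15, 28, 45, 62, 70, 72, 74, 73, 70, 69, 61, 57, 52, 60, 68, 70, 73, 71, 70, 65, 60, 50, 30, 9, 35, 55, 63, 71, 72, 74, 73, 72, 64, 54, 42, 16, 17, 45, 60, 67, 68, 72, 73, 74, 73, 64, 53, 32, 14, 25, 5, 0]
```

Request:
{"name": "step_arm", "arguments": {
  "plan": [
    [0.45,0.42,0.08,0,0.05],
    [0.45,0.42,0.08,0,0.05],
    [0.45,0.42,0.08,0.1,0.05],
    [0.45,0.42,0.08,0.2,0.05],
    [0.45,0.42,0.08,0.3,0.05],
    [0.45,0.42,0.08,0.3,0.05],
    [0.45,0.42,0.08,0.3,0.05]
  ]
}}

```text
time: 47.9
tcp_pos: [573.4, 60.0, 217.8]
ee_rot: [178.7, -1.3, 88.4]
force: [0.6, -0.4, 0.9]
finger_gap: 0.447
```

```bash
cat > fit.py <<'E'
from h import *
from scipy.optimize import minimize
import sys
def fit(name,init,new=True):
    if new: im,T=shot(name)
    else: im,T=cv2.imread(f'pics/{name}.png'),np.load(f'pics/{name}.npy')
    print(T[:3,3])
    M=cv2.inRange(cv2.cvtColor(im,cv2.COLOR_BGR2HSV),(15,110,60),(25,255,255))
    C=eyes.camera_info('wrist'); W=np.linalg.inv(T@C['hand_eye']); a=np.linspace(0,2*np.pi,40)
    ring=lambda p,r,z:np.vstack([p[0]+r*np.cos(a),p[1]+r*np.sin(a),np.full(40,z)])
    def pj(P):
        q=W[:3,:3]@P+W[:3,3:]; r=np.hypot(q[0],q[1]); k=np.arctan2(r,q[2])/r
        return np.stack([C['fx']*q[0]*k+C['cx'],C['fy']*q[1]*k+C['cy']],1)
    S=4
    def sil(v):
        m=np.zeros(M.shape,np.uint8)
        for x,y in v.reshape(-1,2):
            p=rack(x,y)
            for z0,z1,r in((12,43,18),(43,54,10)):
                h=cv2.convexHull(pj(np.hstack([ring(p,r,z0),ring(p,r,z1)])).astype(np.float32))
                cv2.fillConvexPoly(m,np.round(h*16).astype(np.int32),255,cv2.LINE_AA,4)
        return m
    s0=sil(np.array(init,float)); roi=cv2.dilate(s0,np.ones((25,25)))>0
    f=lambda v:np.abs(sil(v).astype(float)-M)[roi].sum()/s0.sum()
    v=np.array(init,float).ravel()
    for it in range(3):
        for i in range(len(v)//2):
            g=lambda w:f(np.r_[v[:2*i],w,v[2*i+2:]])
            r=minimize(g,v[2*i:2*i+2],method='Nelder-Mead',options=dict(initial_simplex=v[2*i:2*i+2]+np.array([[0,0],[4,0],[0,4]])/(it+1),xatol=.1,fatol=1e-5)); v[2*i:2*i+2]=r.x
    print('cost',f(v)); p=v.reshape(-1,2); print(p); print('gaps',np.hypot(*np.diff(p,axis=0).T)-36); return p
if __name__=='__main__':
    I=[(-17,157),(-13,110),(-17,73),(-17,30),(-17,-13)]
    p=fit(sys.argv[1],I)
    fit('r1',I,False)
E
python3 fit.py r2
```

```text
[573.402  59.985 217.781]
cost 0.19290675272057126
[[-17.939 157.066]
 [-10.599 107.035]
 [-18.999  72.261]
 [-18.815  28.7  ]
 [-17.748 -13.808]]
gaps [14.566 -0.226  7.561  6.522]
[557.772 -45.013 289.111]
cost 0.2085563989806636
[[-17.812 156.872]
 [-10.603 106.416]
 [-18.737  72.225]
 [-18.578  28.329]
 [-17.721 -15.369]]
gaps [14.968 -0.854  7.896  7.706]
```

Both fits agree that weight 3 was knocked to rack (-10.6, 107), off the line and with a gap of about 15 mm. I'll regrip it by the knob and put it back at (-18, 114.7).

Run:
```python
from h import *
for r,z in(((-10.6,107),100),((-10.6,107),45.5),((-18,114.7),51),((-18,114.7),45.5),((-18,114.7),45.5),((-18,114.7),120)): print(r,z,to([*rack(*r),z],90+YAW))
```

```text
(-10.6, 107) 100 [0.177 0.002 0.478 0.001]
(-10.6, 107) 45.5 [ 0.172 -0.003  0.696  0.001]
(-18, 114.7) 51 [ 0.204 -0.032  0.673  0.001]
(-18, 114.7) 45.5 [ 0.203 -0.033  0.696  0.001]
(-18, 114.7) 45.5 [ 0.203 -0.033  0.696  0.001]
(-18, 114.7) 120 [ 0.21  -0.025  0.398  0.001]
```

Request:
{"name": "step_arm", "arguments": {
  "plan": [
    [0.45,0.177,0.002,0.1,0],
    [0.45,0.177,0.002,0.25,0],
    [0.45,0.177,0.002,0.4,0],
    [0.45,0.177,0.002,0.478,0],
    [0.45,0.177,0.002,0.478,0],
    [0.45,0.177,0.002,0.478,0]
  ]
}}

```text
time: 48.55
tcp_pos: [579.5, 106.5, 101.4]
ee_rot: [178.5, -1.3, 88.4]
force: [0.7, 0.1, 0.3]
finger_gap: 0.451
```

Run:
```python
from h import *
print(monitor.sense()['ee_rot'])
for r,z in(((-10.6,107),45.5),((-10.6,107),51),((-18,114.7),51),((-18,114.7),45.5),((-18,114.7),120)): print(r,z,to([*rack(*r),z],90+YAW))
```

```text
[178.52   -1.334  88.391]
(-10.6, 107) 45.5 [-0.002 -0.009  0.223 -0.   ]
(-10.6, 107) 51 [-0.002 -0.009  0.201 -0.   ]
(-18, 114.7) 51 [ 0.029 -0.038  0.201 -0.   ]
(-18, 114.7) 45.5 [ 0.029 -0.039  0.223 -0.   ]
(-18, 114.7) 120 [ 0.035 -0.031 -0.074 -0.   ]
```

Request:
{"name": "step_arm", "arguments": {
  "plan": [
    [0.45,-0.002,-0.009,0.12,0],
    [0.45,-0.002,-0.009,0.2,0],
    [0.45,-0.002,-0.009,0.222,0],
    [0.45,-0.002,-0.009,0.222,0],
    [0,-0.002,-0.009,0.222,0],
    [0,-0.002,-0.009,0.222,0],
    [0,-0.002,-0.009,0.222,0],
    [0,-0.002,-0.009,0.222,0],
    [0,-0.002,-0.009,0.195,0],
    [0,0.029,-0.038,0.195,0],
    [0,0.029,-0.038,0.195,0],
    [0,0.029,-0.038,0.195,0]
  ]
}}

```text
time: 49.75
tcp_pos: [571.0, 115.7, 52.5]
ee_rot: [178.5, -1.3, 88.4]
force: [-0.8, -0.1, -2.6]
finger_gap: 0.183
```

Run:
```python
from h import *
S=monitor.sense(); print(S['finger_gap'],S['force'])
for r,z in(((-18,114.7),45.3),((-18,114.7),150)): print(r,z,to([*rack(*r),z],90+YAW))
```

```text
0.18265854476467225 [-0.816 -0.142 -2.648]
(-18, 114.7) 45.3 [-0.003  0.001  0.029  0.001]
(-18, 114.7) 150 [ 0.007  0.011 -0.39   0.001]
```

Request:
{"name": "step_arm", "arguments": {
  "plan": [
    [0,-0.003,0.001,0.015,0],
    [0,-0.003,0.001,0.028,0],
    [0,-0.003,0.001,0.028,0],
    [0.45,-0.003,0.001,0.028,0],
    [0.45,-0.003,0.001,0.028,0],
    [0.45,0.0,0.004,-0.1,0],
    [0.45,0.004,0.008,-0.25,0],
    [0.45,0.01,0.014,-0.45,0],
    [0.45,0.015,0.019,-0.65,0],
    [0.45,0.015,0.019,-0.65,0]
  ]
}}

```text
time: 50.75
tcp_pos: [574.7, 115.1, 220.5]
ee_rot: [178.1, -1.5, 88.4]
force: [0.7, 0.6, -0.3]
finger_gap: 0.447
```

Request:
{"name": "step_arm", "arguments": {
  "plan": [
    [0.45,-0.22,0,0,0],
    [0.45,-0.22,0,0,0],
    [0.45,-0.22,0,0,0],
    [0.45,-0.22,0,0,0]
  ]
}}

```text
time: 51.15
tcp_pos: [573.1, 60.7, 218.5]
ee_rot: [178.1, -1.5, 88.4]
force: [-0.4, 0.1, 0.1]
finger_gap: 0.452
```

Run:
```python
from fit import *
fit('r3',[(-17,157),(-17,114),(-18,73),(-18,29),(-17,-13)])
# rail: compare with pose after the push, using scene/side images
for n in('scene','side'):
    a=eyes.grab_frame(n); cv2.imwrite(f'pics/fin_{n}.png',a)
    print(n,[(t,np.round(models.spot_in(n,t)[0]['extent'],1).tolist()) for t in('rail_tab','mortar','porcelain','rod') if models.spot_in(n,t)])
print(proj('scene',[*rack(0,-113),128]),proj('side',[*rack(0,-113),128]))
T=np.load('pics/r3.npy'); im=cv2.imread('pics/r3.png')
# rail inner/outer edges at z=34 along rack x at y=60,100: print grey profile
for y in(20,60,100,140):
    g=[im[tuple(np.round(proj('wrist',[*rack(x,y),34],T)).astype(int)[::-1])] for x in range(-70,-24,2)]
    br=[int(v.min()) for v in g]; print(y,br)
```

```text
[573.064  60.729 218.485]
cost 0.1943710286630553
[[-18.055 157.273]
 [-18.316 114.243]
 [-18.636  72.255]
 [-18.76   28.752]
 [-17.865 -14.229]]
gaps [7.031 5.989 7.504 6.991]
scene [('rail_tab', [283.6, 226.2, 114.3, 46.3]), ('mortar', [412.9, 288.9, 39.3, 41.5]), ('porcelain', [410.9, 250.4, 24.1, 27.6]), ('rod', [315.2, 204.4, 9.1, 22.4])]
side [('rail_tab', [274.8, 224.8, 29.9, 66.3]), ('mortar', [320.9, 154.7, 25.6, 31.0]), ('porcelain', [276.8, 162.1, 18.5, 27.9]), ('rod', [280.8, 161.9, 6.3, 22.6])]
[314.976 204.281] [270.289 177.61 ]
20 [59, 57, 62, 61, 57, 51, 53, 55, 51, 51, 48, 191, 223, 224, 204, 65, 33, 33, 76, 85, 86, 84, 82]
60 [55, 59, 55, 58, 53, 49, 54, 53, 51, 51, 52, 184, 224, 225, 194, 72, 36, 38, 48, 69, 80, 82, 83]
100 [59, 57, 55, 56, 51, 46, 49, 48, 50, 46, 53, 159, 222, 224, 177, 98, 37, 31, 51, 56, 71, 81, 80]
140 [58, 58, 55, 55, 46, 47, 51, 47, 46, 48, 45, 185, 222, 220, 219, 98, 29, 35, 40, 54, 55, 56, 47]
```

```bash
python3 -c "
from rig import order
print(order.hand_in())"
```

```text
the job is handed in; nothing more can be done
None
```

All five brass weights stand upright in one row on the shelf, the front rail is fully in, and the locking rod is seated in the hidden hole. The job was handed in at about 51 s of the 200 s limit.

**Final checks**
- **Row:** straight to about ±0.5 mm, with gaps of 6.0 to 7.5 mm between neighbours. This was measured by fitting the weights in a wrist picture taken after the last move.
- **Rail:** inner face at about x = -40.5 mm in the rack's frame; -40 mm is fully in. The push reached the hard stop at about 25 N sideways (32 N in all).
- **Rod:** collar on the cover with 10 N of contact and the tip about 5 mm above the table. After release the rod showed in the scene picture where expected. In the last side picture the detector's best rod hit fell about 19 px off, close to the jar's pixel, so I did not count it.
- **Bystanders:** the mortar and jar showed in the scene picture within 1–3 px of where they started, and the blue look-alikes were not touched.

**What went wrong and was mended**
- **Search for the hole:** dragging the rod along the floor tipped it about 12° in the grip and let it slip about 2 mm. I straightened it against the end of the slot and found the hole by lifting and tapping instead.
- **Row after the rod went in:** the second weight from the left was then about 7 mm off the line, leaving a gap of about 15 mm. I re-placed it by its knob, so that one correction came after the rail and rod steps.
- **Tool tilt:** the tool ended about 2° off vertical, which did not affect the result.

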